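Radius leaves on two cable guides

ROBOT

A 6-joint arm with a two-finger parallel gripper is mounted at the origin on the work surface. World frame = base frame: x ahead of the robot, y to its left, z up, the work surface at z = 0. Lengths are in mm, angles in rad, forces in N, time in s.
With the tool pointing down it reaches from about 350 to 875 mm from the base axis. Payload 4.2 kg.
Tool frame: the origin (TCP) lies between the finger pads; the fingertips stand 19 mm ahead of it and the grasp point (between the pads) is the TCP; y points along the fingers, z is the direction in which the jaws open and shut, and the axes are right-handed (so a half turn about y gives the same grasp; the last joint's range is limited). The gripper opens to 85 mm and grips with 20 to 120 N. Pads are 22 mm wide; open, the fingers measure 114 mm over their backs; the gripper's body (76 mm by 85 mm) begins 54 mm behind the grasp point. The pads swing forward as they close: fully open they stand 13 mm farther back than shut.
Start: joints at [1.485, 0.385, 0.008, 0, -1.194, -0.259], TCP at [211.222, 588.204, 250.312] pointing down, gripper open.
Joint ranges: [-3.14, 3.14], [-1.21, 2.06], [-1.07, 1.41], [-3.16, 2.05], [-2.99, -0.16], [-3.1, 3.1]. Speed limits (rad/s): [2.79, 2.79, 3.14, 3.14, 3.14, 3.14].

INTERFACE

Orientations are given as a unit quaternion [x, y, z, w].
In Python, from bench import arm gives the robot as it stands.
- The arm moves only by the shell command python3 -m inch 'ROWS'. ROWS is JSON, a list of rows, each a list of 7 numbers: the opening, from 0 (shut) to 1 (fully open), then the shift along the tool's x, y, z in cm, then the turn, a rotation vector about the tool's x, y, z in degrees. A call has 1 to 20 rows; each row is the pose to reach, as a shift and turn from the pose commanded when the call began, along the tool's axes at that moment; what a row does not reach only later rows make up. A row lasts 1/12 s, in which the tool goes at most 41.7 mm and 7.16 degrees, less where a joint would pass 70% of its speed; a pose out of reach is approached as far as the arm can. A call with a gripper value outside its range is refused whole. The fingers move at their own pace and stop on an object; the grip force is fixed at half the most. Time passes only in rows, so rows that repeat a pose let the fingers close. It gives the time, the measured TCP pose, the force and the opening at its end, in the units of the state.
- arm.read_state(): the state, without advancing time (a new reading comes with each control period).
- arm.get_image(name): name is "scene" or "top" or "wrist"; returns the picture (400x640x3 uint8, red, green, blue); there is no depth.
- arm.camera_params(name): a dict with "fx", "fy", "cx", "cy" (pixels), "rvec" (rotation vector, rad) and "tvec" (3), from world to camera coordinates, as OpenCV has them. Camera axes: x right, y down, z forward; pixel columns grow to the right and rows downward; lengths in mm; the calibration is good to about 2 mm. A picture is of the moment at which its call begins: read the wrist's pose just before it. camera_params takes no time and is no camera call; for the wrist camera it gives the pose at the moment of the call.
- arm.job_done(): hands the job in, once; it reports no verdict.
Trained networks look in the newest picture that a camera, given by its name, has taken for a name from the list of things; names that differ only in an ending like _2 or _b are one class to them, and where a whole thing is asked for, a point or a joint stands for the part that bears it (a point fixed in the world has none). Each returns a list of dicts, best first, with "conf" (0 to 1); they miss things now and then, are a little off and sometimes report something else, mostly with a low value. They report only what shows in the picture. A call takes as long as a camera call.
- arm.masks_of(label, camera): "mask" (400x640 bool, what is visible of it) and "extent" ([left, top, width, height] in pixels, round what is visible of it).
The state is a dict: "clock": time; "joints": joint angles; "joint_vel": joint speeds; "joint_efforts": joint torques, N m; "position": TCP position; "ee_rot": TCP orientation; "contact_force": force on the tool from outside, world axes, zero at the start; "wrist_torque": the same for the moment, N m; "gripper_width": finger opening in mm.
Only numpy, scipy, OpenCV 4.12 (cv2) and the standard library are available. Lean on these libraries where they do the work, as an engineer would, in place of code of your own. Each camera call takes 0.05 s, during which the arm holds its last target.

TASK

Check the bend radius of the two cable guides with the radius leaves from the rack: first set the hollow leaf across the round ridge near the middle of its length, feel it down until it sits square, fully home and upright with no lean, without rocking, press it home with a light, steady push of about 10 N for half a second and leave it standing there; then do the same with the large round leaf in the trough. Never push a leaf against a guide with more than 25 N, leave the small round leaf in its rack place, and do not disturb the other things on the bench.

Things in the scene. Friction and masses are not known exactly. Their poses are not given: they have to be found in the camera images.
- leaf_hollow_grip (a point): Hollow (concave) steel leaf, 64 mm tall, 56 wide (y), 16 thick (x), about 200 g. Point: middle of its finger tab (30 wide, 16 thick, up to 24 above the point), 40 above the feet; z up. Take it from above across the 16 mm. Its lower edge has a hollow of 22 mm radius, 36 wide and 9.4 deep, between two feet.
- leaf_round_grip (a point): Large round (convex) steel leaf; plate, tab, weight, axes and point as for the hollow leaf, the point being 40 mm above its flat shoulders. Below the shoulders hangs a bulge of 22 mm radius, 36 wide at the shoulders and 9.4 deep.
- leaf_small_grip (a point): Small round (convex) steel leaf, not needed: as the large one, but its bulge has 15 mm radius, 24 wide and 6 deep. It stays in the rack.
- rack: Fixed black rack, 44 (x) by 240 (y) by 27 mm high; origin under its middle. The three leaves stand upright in a row, in any order, 70 mm apart along its y, square to it; feet or shoulders rest 22 mm above the bench between two low fences that reach 5 mm higher.
- ridge_stand: Fixed grey block 80 (x) by 90 (y) mm; origin under its middle, on the bench. On it the ridge: aluminium bar edge, radius 22, 60 long along x, crest at 80 mm. It is clamped up to 9 mm off the middle along y, rigid; the offset is NOT reported: feel for it. Leaf home (its x along block x): tab point 110.6 mm above bench; 3, 6, 9 mm off it perches 3.5, 6, 7.5 mm higher and is pushed towards home.
- trough_stand: Fixed block like the ridge's, with an aluminium trough along x: radius 22, 60 long, 32 wide, 7 deep, rims at 80 mm. Also clamped rigidly up to 9 mm off the middle along y, NOT reported: feel for it. Leaf home (its x along block x): tab point 122.4 mm above bench; 3, 6, 9 mm off it perches 2.7, 4.5, 5.8 mm higher and is pushed towards home.
- tape: Roll of tape lying flat, 96 mm across, 24 mm high; bystander.
- tester: Yellow hand tester, 130 x 75 x 35 mm; bystander.
- driver: Screwdriver lying on the bench; bystander.

How it is judged:
By the outcome, as a careful person would: the job done as asked, in the order asked, and still so for the second after the job is handed in, with the robot touching nothing.
It also fails if it takes over 72 s, if anything falls off the work surface, if the arm or the gripper's body presses on something with over 40 N, if the wrist force passes 120 N, or if a joint passes its speed limit or range.

## Working session

There is one attempt and no reset: what is moved stays moved. The work goes in short steps, Python scripts to look and compute and a shell command to move; the robot and the scene stay as the last step left them, time stands still between calls to the robot, and variables do not carry over. Pictures are saved under pics/ and viewed, and the job is handed in when it is done.

```bash
ls; mkdir -p pics
python3 - <<'E'
from bench import arm
import cv2
s=arm.read_state(); print(s)
for n in("scene","top","wrist"):
    p=arm.camera_params(n); print(n,p)
    cv2.imwrite(f"pics/{n}0.png",cv2.cvtColor(arm.get_image(n),cv2.COLOR_RGB2BGR))
E
```

```text
pics
{'clock': 0.0, 'joints': array([ 1.48458009e+00,  3.85562115e-01,  6.58979932e-03, -5.22655792e-04,
       -1.19399679e+00, -2.58611907e-01]), 'joint_vel': array([-0.00066018, -0.00044856, -0.00044149, -0.00079791,  0.00011558,
        0.00196518]), 'joint_efforts': array([ 7.00911660e-04, -3.92284012e+01,  1.88402045e+01,  4.18611377e+00,
       -4.59689458e-03, -1.13469063e-06]), 'position': array([211.05426392, 587.6916029 , 249.20057755]), 'ee_rot': array([-0.12127415, -0.69583059,  0.69739084,  0.1214841 ]), 'contact_force': array([-0.14798728,  0.07581822,  0.45223408]), 'wrist_torque': array([-0.00573555,  0.01992376,  0.01233631]), 'gripper_width': 85.42004779009413}
scene {'fx': 427.5243500314542, 'fy': 427.5243500314542, 'cx': 314.5741434642524, 'cy': 199.58589122549284, 'rvec': array([ 1.71611453,  2.00406231, -0.67288574]), 'tvec': array([ 120.44310742, -449.14864954, 1488.38816818])}
top {'fx': 429.09649238458076, 'fy': 429.09649238458076, 'cx': 324.7582379841631, 'cy': 195.84296744429398, 'rvec': array([ 2.15823319, -2.19708383,  0.09946073]), 'tvec': array([   9.35936598,  650.71277261, 1213.05858818])}
wrist {'fx': 341.2219168544901, 'fy': 341.2219168544901, 'cx': 323.27577385880886, 'cy': 190.2391184909774, 'rvec': array([-1.69274431,  2.40722343,  0.36714074]), 'tvec': array([623.37901748, -37.91130994, 378.82253282])}
```

View pics/scene0.png

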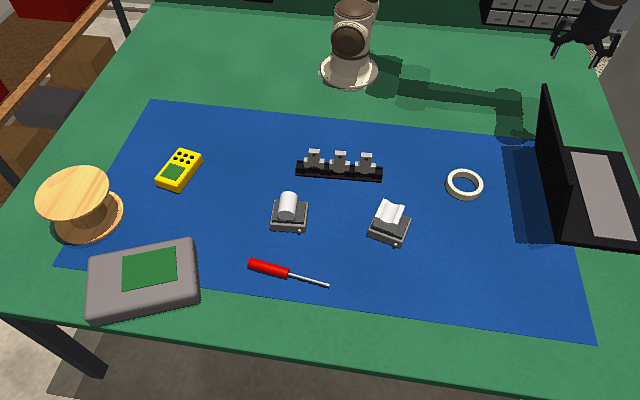

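View pics/top0.png

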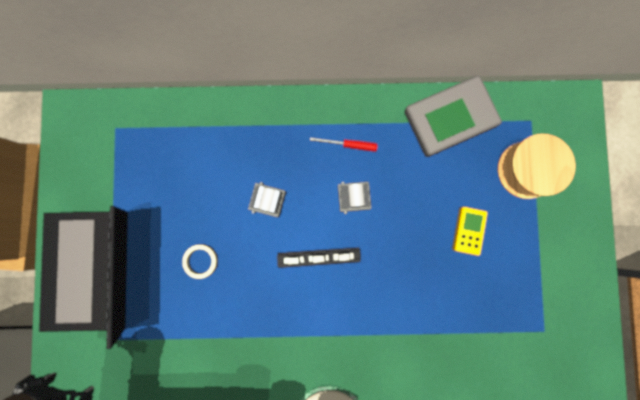

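View pics/wrist0.png

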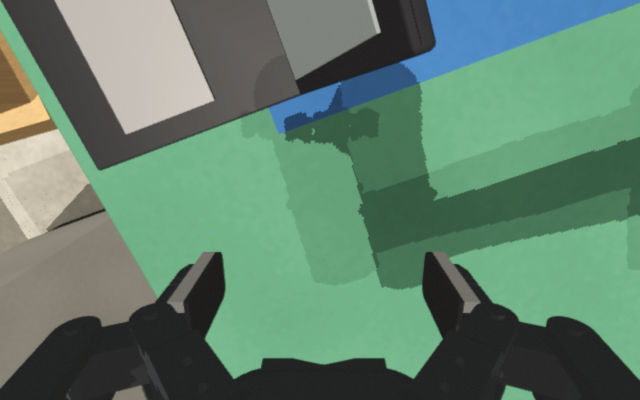

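The scene picture shows the rack with three leaves at about (340,165), the ridge block at (290,212), the trough block at (390,220), and the tape, tester and driver well clear. The arm hangs to the robot's left, near the laptop.

```bash
cat > h.py <<'E'
from bench import arm
import numpy as np, cv2
from scipy.spatial.transform import Rotation as R
def cam(n,p=None):
    p=p or arm.camera_params(n)
    Rm=cv2.Rodrigues(np.array(p['rvec']))[0]; K=np.array([[p['fx'],0,p['cx']],[0,p['fy'],p['cy']],[0,0,1.]])
    return K,Rm,np.array(p['tvec'])
def ray(px,z,c):
    K,Rm,t=c; d=Rm.T@np.linalg.inv(K)@np.array([px[0],px[1],1.]); o=-Rm.T@t
    return o+d*(z-o[2])/d[2]
def proj(P,c):
    K,Rm,t=c; q=(K@(Rm@np.atleast_2d(P).T+t[:,None])).T; return q[:,:2]/q[:,2:]
def save(n,name,crop=None,s=1,im=None):
    im=arm.get_image(n) if im is None else im
    if crop: x,y,w,h=crop; im=im[y:y+h,x:x+w]
    cv2.imwrite(f"pics/{name}.png",cv2.cvtColor(cv2.resize(im,None,fx=s,fy=s,interpolation=cv2.INTER_CUBIC),cv2.COLOR_RGB2BGR))
E
python3 - <<'E'
from h import *
a=arm.get_image("scene")
for l in("leaf_hollow_grip","leaf_round_grip","leaf_small_grip","rack","ridge_stand","trough_stand"):
    for r in arm.masks_of(l,"scene")[:3]: print(l,round(r['conf'],2),r['extent'])
save("scene","sz",(250,130,180,135),4.4,a)
b=arm.get_image("top"); c=cam("top")
for l,z in(("rack",27),("ridge_stand",60),("trough_stand",60)):
    for r in arm.masks_of(l,"top")[:2]:
        print(l,round(r['conf'],2),r['extent'])
        q=cv2.minAreaRect(np.argwhere(r['mask'])[:,::-1].astype(np.float32)); print(q,ray(q[0],z,c), [ray(p,z,c).round(0)[:2] for p in cv2.boxPoints(q)])
save("top","tz",(240,170,150,110),5,b)
E
```

```text
leaf_hollow_grip 0.59 [299.4, 150.0, 27.1, 19.1]
leaf_hollow_grip 0.28 [365.8, 201.2, 42.9, 46.3]
leaf_round_grip 0.86 [326.3, 150.0, 24.7, 24.2]
leaf_round_grip 0.5 [353.4, 150.8, 23.7, 22.4]
leaf_small_grip 0.71 [354.8, 150.6, 22.0, 25.8]
leaf_small_grip 0.16 [154.2, 145.7, 47.2, 46.2]
rack 0.65 [298.3, 158.5, 83.6, 24.7]
rack 0.44 [446.7, 171.6, 36.5, 29.8]
rack 0.29 [327.9, 149.1, 20.6, 26.3]
ridge_stand 0.82 [272.6, 194.0, 35.1, 37.6]
trough_stand 0.73 [366.9, 200.6, 41.5, 45.2]
rack 0.7 [248.6, 185.8, 36.7, 29.7]
((266.66400146484375, 199.8423614501953), (33.57779312133789, 29.68389892578125), 16.389541625976562) [642.29051192 166.0883778   27.        ] [array([616., 225.]), array([698., 200.]), array([669., 107.]), array([587., 132.])]
rack 0.66 [278.1, 246.1, 80.9, 19.9]
((317.8348693847656, 256.7194519042969), (15.71249771118164, 83.45187377929688), 85.46223449707031) [476.40365264  20.69188298  27.        ] [array([491., 141.]), array([506., -97.]), array([ 461., -100.]), array([447., 138.])]
ridge_stand 0.6 [338.0, 182.7, 33.8, 29.8]
((353.801513671875, 196.4276885986328), (30.120220184326172, 31.728851318359375), 86.8201675415039) [644.9015729  -84.01302355  60.        ] [array([686., -38.]), array([ 689., -128.]), array([ 604., -130.]), array([601., -41.])]
trough_stand 0.69 [247.8, 185.1, 35.0, 28.8]
((266.6705017089844, 199.68624877929688), (31.74256706237793, 29.11965560913086), 15.52410888671875) [640.04404993 161.71011272  60.        ] [array([613., 216.]), array([692., 194.]), array([667., 107.]), array([588., 130.])]
```

```bash
echo
```

```text
(no output)
```

View pics/sz.png

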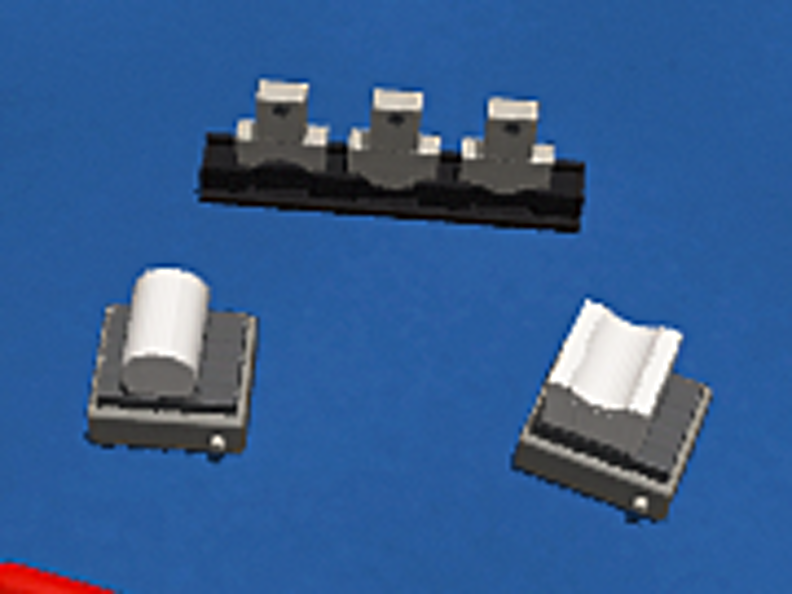

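View pics/tz.png

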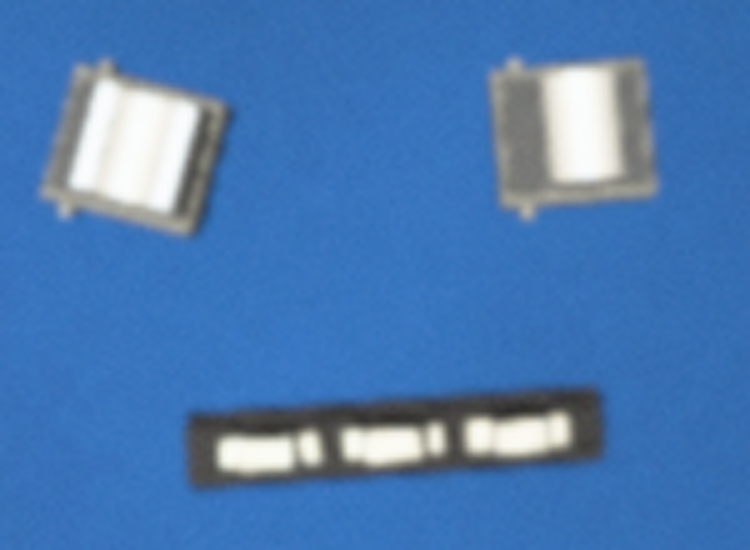

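The zoomed crops show the hollow leaf on the scene's left (-y end of the rack), a deep bulge in the middle and a shallower one on the right. The ridge is at +y zero-ish yaw and the trough is yawed about -16°. Next: tool axes, and a plan for a view pose.

```bash
cat >> h.py <<'E'
def st():
    s=arm.read_state(); Q=R.from_quat(s['ee_rot']); return s,np.array(s['position']),Q
def yawR(yaw,flip=False):
    # tool y down, tool z (jaw) along yaw direction
    z=np.array([np.cos(yaw),np.sin(yaw),0]); z=-z if flip else z
    y=np.array([0,0,-1.]); x=np.cross(y,z); return R.from_matrix(np.c_[x,y,z])
def plan(P,yaw):
    s,p,Q=st()
    for f in(0,1):
        T=yawR(yaw,f); print("flip",f,"shift cm",(Q.inv().apply(np.array(P)-p)/10).round(2),"turn deg",np.degrees((Q.inv()*T).as_rotvec()).round(2))
E
python3 - <<'E'
from h import *
s,p,Q=st(); print(Q.as_matrix().round(3)); K,Rm,t=cam("wrist"); print("cam pos",-Rm.T@t,"fwd",Rm[2],"right",Rm[0]); print("in tool",Q.inv().apply(-Rm.T@t-p),Q.inv().apply(Rm[2]))
plan([500,20,330],0.06); print(s['clock'])
E
```

```text
[[-0.941 -0.    -0.338]
 [ 0.338  0.    -0.941]
 [ 0.    -1.    -0.   ]]
cam pos [283.69329863 561.45237024 372.63159024] fwd [-0.2818302   0.1012983  -0.95410188] right [-3.37845881e-01 -9.41201436e-01 -1.33039360e-04]
in tool [ -77.23273736 -122.29283336    0.67286926] [ 2.99441494e-01  9.54114664e-01 -1.51173673e-05]
flip 0 shift cm [-46.38  -7.97  43.71] turn deg [   0.   -113.19   -0.  ]
flip 1 shift cm [-46.38  -7.97  43.71] turn deg [ 0.   66.81  0.  ]
0.7
```

Run:
```python
from h import *
plan([580,-80,340],0.05)
plan([580,-80,400],0.05)
```

```text
flip 0 shift cm [-57.29  -8.97  50.42] turn deg [   0.   -112.62   -0.  ]
flip 1 shift cm [-57.29  -8.97  50.42] turn deg [ 0.   67.38  0.  ]
flip 0 shift cm [-57.29 -14.97  50.42] turn deg [   0.   -112.62   -0.  ]
flip 1 shift cm [-57.29 -14.97  50.42] turn deg [ 0.   67.38  0.  ]
```

```bash
python3 -m inch '[[1,0,-5,0,0,0,0],[1,0,-12,0,0,0,0],[1,0,-15,0,0,0,0],[1,0,-15,0,0,0,0],[1,-14,-15,12.6,0,17,0],[1,-14,-15,12.6,0,17,0],[1,-14,-15,12.6,0,17,0],[1,-14,-15,12.6,0,17,0],[1,-14,-15,12.6,0,17,0]]'
```

```text
clock: 1.45
position: [301.5, 418.7, 401.4]
ee_rot: [0.224, 0.671, -0.671, -0.223]
contact_force: [-0.2, -0.1, -0.1]
gripper_width: 85.6
```

```bash
python3 - <<'E'
from h import *
plan([580,-80,340],0.05)
E
python3 -m inch '[[1,0,0,0,0,0,0]]' >/dev/null
```

```text
flip 0 shift cm [-52.2    6.12  23.21] turn deg [ 2.0000e-02 -1.2972e+02 -7.0000e-02]
flip 1 shift cm [-52.2    6.12  23.21] turn deg [6.000e-02 5.028e+01 2.000e-02]
```

```bash
python3 -m inch '[[1,-52.2,6.1,23.2,0,50.3,0],[1,-52.2,6.1,23.2,0,50.3,0],[1,-52.2,6.1,23.2,0,50.3,0],[1,-52.2,6.1,23.2,0,50.3,0],[1,-52.2,6.1,23.2,0,50.3,0],[1,-52.2,6.1,23.2,0,50.3,0],[1,-52.2,6.1,23.2,0,50.3,0],[1,-52.2,6.1,23.2,0,50.3,0],[1,-52.2,6.1,23.2,0,50.3,0],[1,-52.2,6.1,23.2,0,50.3,0],[1,-52.2,6.1,23.2,0,50.3,0],[1,-52.2,6.1,23.2,0,50.3,0],[1,-52.2,6.1,23.2,0,50.3,0],[1,-52.2,6.1,23.2,0,50.3,0],[1,-52.2,6.1,23.2,0,50.3,0],[1,-52.2,6.1,23.2,0,50.3,0],[1,-52.2,6.1,23.2,0,50.3,0],[1,-52.2,6.1,23.2,0,50.3,0]]'
python3 - <<'E'
from h import *
import pickle
p=arm.camera_params("wrist"); im=arm.get_image("wrist"); s,po,Q=st(); print(po,Q.as_matrix().round(3),s['joints'])
pickle.dump((p,im),open("w1.pkl","wb")); save("wrist","w1",None,1.25,im)
E
```

```text
clock: 3.03
position: [579.6, -74.9, 339.8]
ee_rot: [0.487, 0.513, -0.513, -0.486]
contact_force: [0.1, 0.4, 0.7]
gripper_width: 85.5
[579.58471295 -74.70738706 339.96859013] [[-0.053  0.001 -0.999]
 [ 0.999  0.    -0.053]
 [ 0.    -1.    -0.001]] [ 1.48761231e-01  2.67000596e-01  5.97198724e-02 -5.73634384e-05
 -1.36244359e+00 -9.54439334e-02]
```

View pics/w1.png

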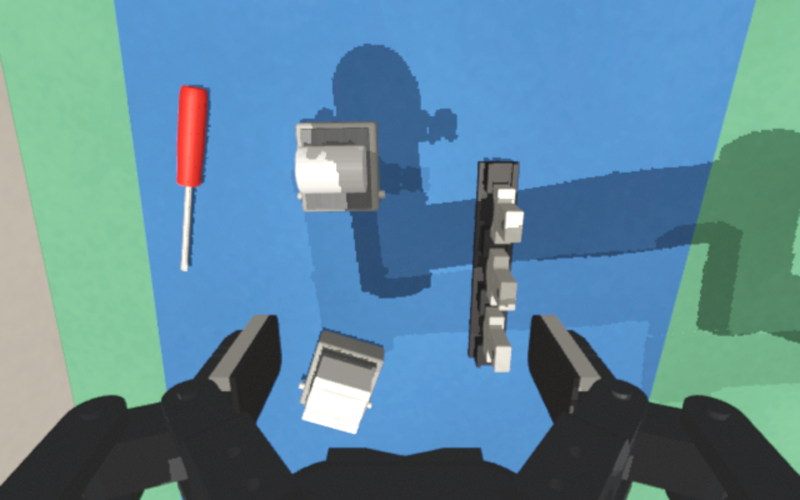

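The wrist picture shows the ridge block at (338,167), the trough at (343,385), the rack at (495,260) with tabs at (513,222), (506,295), (500,357), all in view. Zooming to get corners.

Run:
```python
from h import *
import pickle
p,im=pickle.load(open("w1.pkl","rb"))
save("wrist","w1r",(365,118,70,185),3.2,im)
save("wrist","w1a",(225,85,95,95),6,im)
save("wrist","w1b",(225,255,95,95),6,im)
```

```text
(no output)
```

View pics/w1r.png

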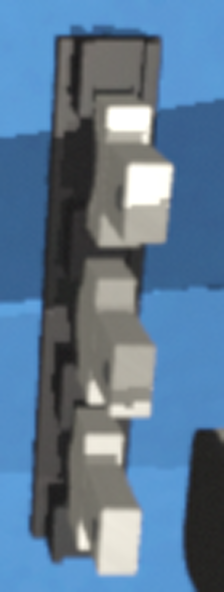

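View pics/w1a.png

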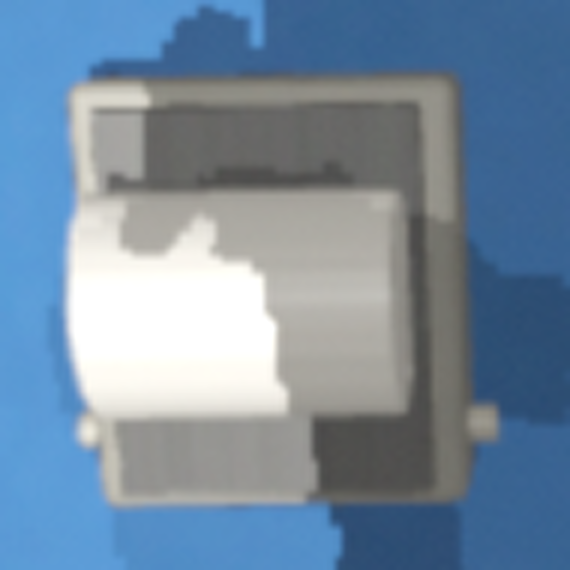

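View pics/w1b.png

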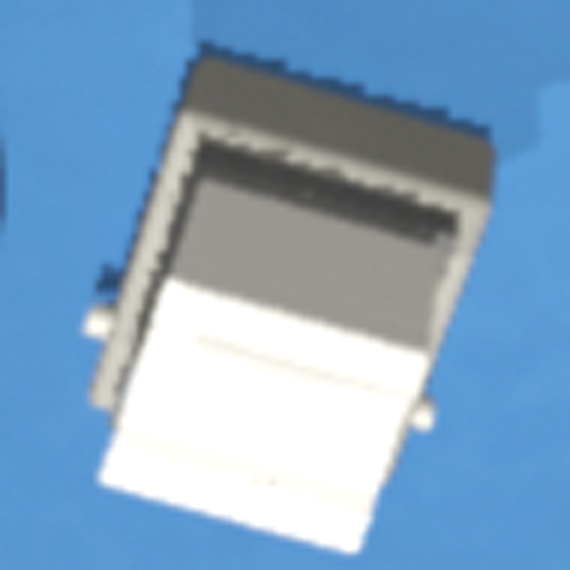

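```bash
cat > m.py <<'E'
from h import *
import pickle
p,im=pickle.load(open("w1.pkl","rb")); c=cam("wrist",p); o=-c[1].T@c[2]; print("cam",o)
def pts(L,x0,y0,s,z): return np.array([ray((x0+a/s-.5+.5/s,y0+b/s-.5+.5/s),z,c)[:2] for a,b in L])
print("tabs tops (z=86)")
for L in([(128,163),(172,163),(168,205),(125,205)],[(112,343),(156,343),(153,382),(110,382)],[(98,510),(141,510),(137,573),(95,573)]):
    q=pts(L,365,118,3.2,86); print(q.round(1).tolist(),q.mean(0).round(1))
q=pts([(57,37),(160,37),(33,535)],365,118,3.2,27); print("rack",q.round(1).tolist())
q=pts([(172,283),(428,350),(358,552),(100,483)],225,255,6,80); print("trough",q.round(1).tolist(),q.mean(0), np.linalg.norm(q-np.roll(q,1,0),axis=1), [np.degrees(np.arctan2(*(a-b)[::-1])) for a,b in((q[0],q[1]),(q[3],q[2]),(q[3],q[0]),(q[2],q[1]))])
q=pts([(85,195),(402,190),(408,412),(85,412)],225,85,6,58); print("ridge z58",q.round(1).tolist(),q.mean(0))
q=pts([(68,300),(405,300)],225,85,6,80); print("crest ends z80",q.round(1).tolist(),q.mean(0))
q=pts([(75,85),(455,78),(462,500),(108,500)],225,85,6,25); print("ridge block z25?",q.round(1).tolist(),q.mean(0),np.linalg.norm(q-np.roll(q,1,0),axis=1))
q=pts([(180,110),(490,205),],225,255,6,30); print("trough block -y edge top",q.round(1).tolist(),np.linalg.norm(q[0]-q[1]))
q=pts([(205,55),(492,140),],225,255,6,0); print("trough block -y edge bot",q.round(1).tolist(),np.linalg.norm(q[0]-q[1]))
E
python3 m.py
```

```text
cam [ 584.05996576 -152.19851688  462.04000281]
tabs tops (z=86)
[[487.4, -64.8], [471.8, -65.6], [471.1, -50.2], [486.5, -49.4]] [479.2 -57.5]
[[484.7, 4.1], [468.4, 3.2], [467.4, 19.1], [483.6, 20.0]] [476.   11.6]
[[481.7, 75.0], [464.9, 74.1], [462.8, 102.7], [479.6, 103.6]] [472.2  88.8]
rack [[506.6, -100.5], [465.9, -102.7], [493.8, 125.2]]
trough [[661.3, 125.2], [605.1, 139.4], [619.4, 194.8], [678.0, 178.9]] [640.93749195 159.55882442] [56.22488782 58.01236265 57.22064018 60.65048534] [np.float64(-14.240127112230518), np.float64(-15.25325937989315), np.float64(72.75007445814798), np.float64(75.43590208111934)]
ridge z58 [[680.5, -109.3], [619.1, -113.5], [616.8, -70.0], [681.4, -66.6]] [649.45265453 -89.83743849]
crest ends z80 [[678.8, -92.2], [616.2, -95.6]] [647.47272735 -93.89419605]
ridge block z25? [[689.9, -128.0], [611.7, -133.6], [607.2, -44.3], [684.7, -40.2]] [648.36656079 -86.54788694] [87.97551739 78.47600913 89.35970115 77.62665507]
trough block -y edge top [[669.1, 112.9], [594.0, 135.1]] 78.3433311185818
trough block -y edge bot [[668.5, 115.1], [594.9, 135.8]] 76.51662918622395
```

Measurements agree with the given sizes: tabs 70 mm apart, cylinder about 44 mm across, block about 80x90. So the hollow leaf is at (479,-51), the large round leaf at (475.5,19), the ridge axis at y about -90 at x 648, and the trough at (641,160). Going above the hollow leaf.

```bash
python3 -m inch '[[1,0,0,0,0,0,0]]'
python3 - <<'E'
from h import *
plan([479,-51,140],0.055)
E
```

```text
clock: 3.17
position: [579.6, -74.7, 340.0]
ee_rot: [0.487, 0.514, -0.513, -0.486]
contact_force: [-0.7, 0.2, 0.1]
gripper_width: 85.5
flip 0 shift cm [ 2.9  19.99  9.94] turn deg [-2.0000e-02  1.7991e+02  1.1000e-01]
flip 1 shift cm [ 2.9  19.99  9.94] turn deg [ 0.07 -0.09  0.01]
```

```bash
python3 -m inch '[[1,2.9,20,9.95,0,0,0],[1,2.9,20,9.95,0,0,0],[1,2.9,20,9.95,0,0,0],[1,2.9,20,9.95,0,0,0],[1,2.9,20,9.95,0,0,0],[1,2.9,20,9.95,0,0,0],[1,2.9,20,9.95,0,0,0],[1,2.9,20,9.95,0,0,0],[1,2.9,20,9.95,0,0,0]]'
python3 - <<'E'
from h import *
p=arm.camera_params("wrist"); im=arm.get_image("wrist"); s,po,Q=st(); print(po,Q.as_matrix().round(3)); save("wrist","w2",None,1.25,im)
import pickle; pickle.dump((p,im),open("w2.pkl","wb"))
plan([479,-51,62],0.055)
E
```

```text
clock: 3.92
position: [481.3, -51.4, 141.3]
ee_rot: [0.488, 0.514, -0.512, -0.485]
contact_force: [0.0, -1.5, 0.4]
gripper_width: 85.6
[481.35139653 -51.56576126 141.40860104] [[-0.052  0.005 -0.999]
 [ 0.999  0.001 -0.052]
 [ 0.    -1.    -0.005]]
flip 0 shift cm [0.07 7.94 0.27] turn deg [-2.0000e-02  1.7985e+02  4.6000e-01]
flip 1 shift cm [0.07 7.94 0.27] turn deg [ 0.3  -0.15  0.02]
```

View pics/w2.png

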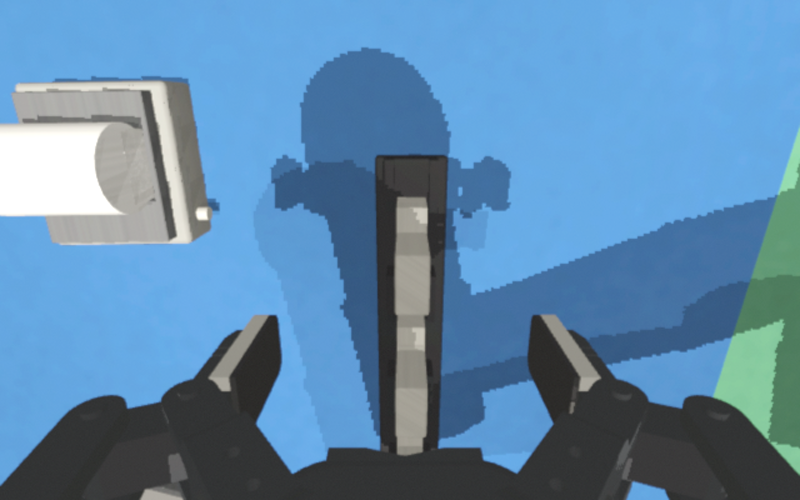

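Run:
```python
from h import *
import pickle
p,im=pickle.load(open("w2.pkl","rb")); c=cam("wrist",p); im=im.copy()
a=0.054; ex=np.array([np.cos(a),np.sin(a),0]); ey=np.array([-np.sin(a),np.cos(a),0])
for C in([479,-51,86],[475.5,19,86]):
    P=np.array([np.array(C)+sx*8*ex+sy*15*ey for sx,sy in((1,1),(1,-1),(-1,-1),(-1,1))]); q=proj(P,c); print(q.round(0).tolist())
    cv2.polylines(im,[(q*16).astype(np.int32)],True,(255,0,0),1,shift=4)
save("wrist","w2o",(290,120,80,245),2.4,im)
```

```text
[[314.0, 252.0], [314.0, 203.0], [343.0, 203.0], [342.0, 252.0]]
[[315.0, 350.0], [315.0, 311.0], [341.0, 311.0], [340.0, 350.0]]
```

View pics/w2o.png

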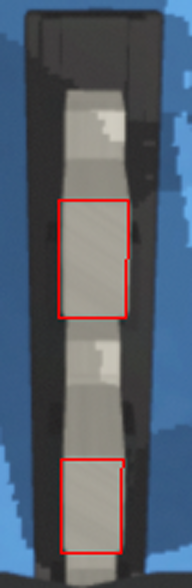

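The overlay matches both tabs to about 1 mm. Descending.

```bash
python3 -m inch '[[1,0,0,0,0,0,0],[1,0,2.5,0,0,0,0],[1,0,5,0,0,0,0],[1,0,7,0,0,0,0],[1,0,7.8,0,0,0,0],[1,0,7.8,0,0,0,0],[1,0,7.8,0,0,0,0]]'
```

```text
clock: 4.55
position: [480.0, -52.1, 62.0]
ee_rot: [0.487, 0.513, -0.512, -0.487]
contact_force: [0.6, 1.1, 0.4]
gripper_width: 85.1
```

```bash
python3 -m inch '[[1,0.1,0,0.1,0,0,0],[0,0.1,0,0.1,0,0,0],[0,0.1,0,0.1,0,0,0],[0,0.1,0,0.1,0,0,0],[0,0.1,0,0.1,0,0,0],[0,0.1,0,0.1,0,0,0],[0,0.1,0,0.1,0,0,0],[0,0.1,0,0.1,0,0,0],[0,0.1,0,0.1,0,0,0],[0,0.1,0,0.1,0,0,0]]'
python3 - <<'E'
from h import *
s,p,Q=st(); print(p,s['contact_force'],s['wrist_torque'],Q.as_matrix().round(4),s['gripper_width'])
E
```

```text
clock: 5.38
position: [478.1, -51.1, 61.6]
ee_rot: [0.487, 0.513, -0.513, -0.487]
contact_force: [0.2, -0.4, 3.8]
gripper_width: 15.4
[478.1080604  -51.12379418  61.58663312] [ 0.19567586 -0.39869139  3.80265478] [0.0847935  0.15309367 0.01288923] [[-5.150e-02  5.000e-04 -9.987e-01]
 [ 9.987e-01  0.000e+00 -5.150e-02]
 [-0.000e+00 -1.000e+00 -5.000e-04]] 15.420922427814178
```

```bash
python3 -m inch '[[0,0,-0.5,0,0,0,0],[0,0,-2,0,0,0,0],[0,0,-5,0,0,0,0],[0,0,-8,0,0,0,0],[0,0,-9.5,0,0,0,0],[0,0,-9.5,0,0,0,0],[0,0,-9.5,0,0,0,0]]'
python3 - <<'E'
from h import *
import pickle
p=arm.camera_params("wrist"); im=arm.get_image("wrist"); s,po,Q=st(); print(po,s['contact_force'],s['wrist_torque'],s['gripper_width']); save("wrist","w3",None,1.25,im); pickle.dump((p,im),open("w3.pkl","wb"))
plan([648,-90,155],0.058)
E
```

```text
clock: 5.97
position: [477.6, -51.0, 156.5]
ee_rot: [0.487, 0.513, -0.512, -0.487]
contact_force: [-1.0, 0.9, -3.3]
gripper_width: 15.3
[476.81918085 -51.18054805 155.41148563] [-0.32174211  0.38349367 -2.10044704] [ 0.00078772  0.01233326 -0.02908409] 15.37726284062149
flip 0 shift cm [-4.74e+00  1.00e-02 -1.69e+01] turn deg [-4.0000e-02  1.7958e+02 -1.7000e-01]
flip 1 shift cm [-4.74e+00  1.00e-02 -1.69e+01] turn deg [-0.11 -0.42  0.03]
```

View pics/w3.png

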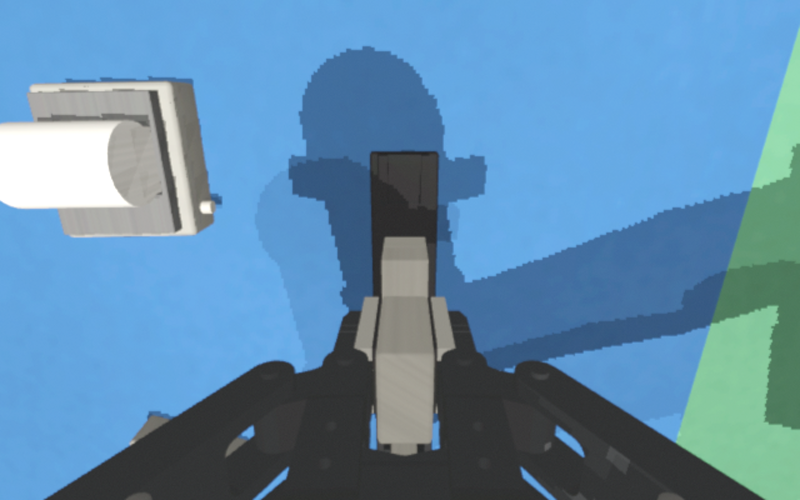

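The leaf hangs straight in the jaws (about 2.1 N weight). I'll stop en route for one close look at the ridge.

```bash
python3 -m inch '[[0,1.2,-3,-4,0,-0.4,0],[0,1.2,-3,-8,0,-0.4,0],[0,1.2,-3,-12,0,-0.4,0],[0,1.2,-3,-14,0,-0.4,0],[0,1.2,-3,-14,0,-0.4,0],[0,1.2,-3,-14,0,-0.4,0]]'
python3 - <<'E'
from h import *
import pickle
p=arm.camera_params("wrist"); im=arm.get_image("wrist"); s,po,Q=st(); print(po,s['contact_force'],s['wrist_torque'],s['gripper_width']); save("wrist","w4",None,1.25,im); pickle.dump((p,im),open("w4.pkl","wb"))
E
```

```text
clock: 6.52
position: [616.5, -32.0, 182.6]
ee_rot: [-0.484, -0.513, 0.516, 0.487]
contact_force: [-0.3, 0.6, -2.2]
gripper_width: 15.3
[615.54040394 -32.10883003 183.21312452] [-0.93964323 -0.17332944 -1.21418186] [-0.00976829  0.0315959   0.00926065] 15.19644750647659
```

View pics/w4.png

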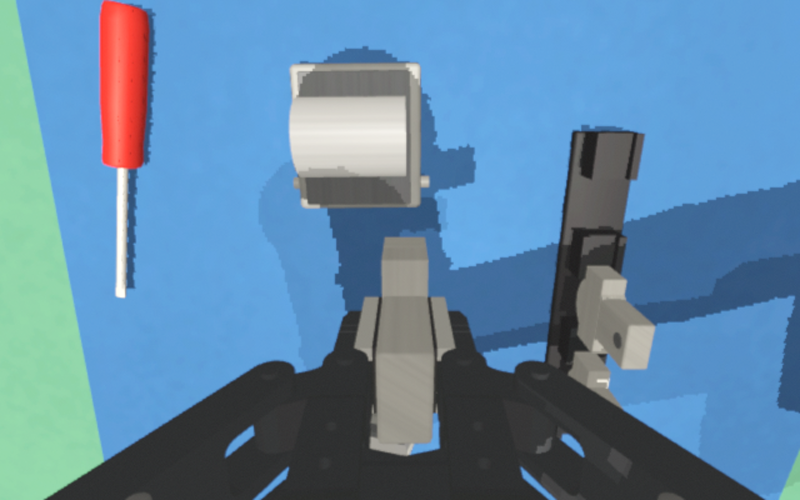

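Clear view of the ridge at (352,137), its edges nearly parallel to the image rows. Zooming in to fit it.

Run:
```python
from h import *
import pickle
p,im=pickle.load(open("w4.pkl","rb"))
save("wrist","w4z",(225,45,120,125),4.7,im)
```

```text
(no output)
```

View pics/w4z.png

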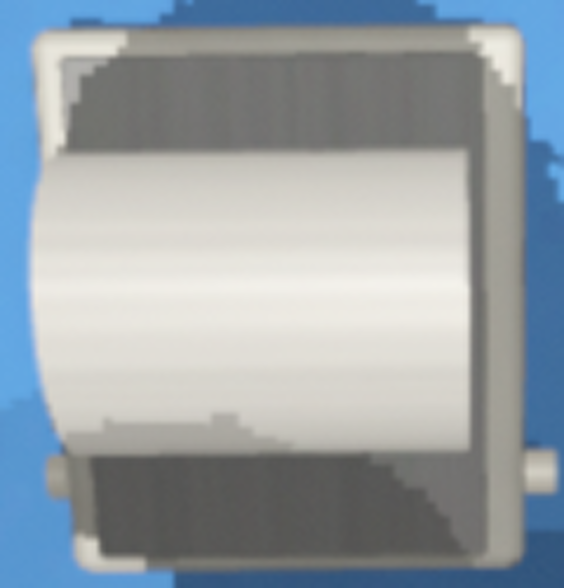

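Run:
```python
from h import *
import pickle
p,im=pickle.load(open("w4.pkl","rb")); c=cam("wrist",p); o=-c[1].T@c[2]; print(o)
def pts(L,z): return np.array([ray((225+(a+.5)/4.7-.5,45+(b+.5)/4.7-.5),z,c)[:2] for a,b in L])
def yaw(a,b): return np.degrees(np.arctan2(a[1]-b[1],a[0]-b[0])).round(2)
q=pts([(62,153),(468,149),(468,450),(68,454)],60); print("ridge",q.round(1).tolist(),q.mean(0),yaw(q[0],q[1]),yaw(q[3],q[2]))
q=pts([(32,270),(469,285)],80); print("crest ends",q.round(1).tolist())
for z in(20,30):
    q=pts([(35,33),(522,28),(523,568),(77,568)],z); print("block",z,q.round(1).tolist(),yaw(q[0],q[1]),yaw(q[3],q[2]),np.linalg.norm(q[1]-q[2]))
# mask
L=arm.masks_of("ridge_stand","wrist")
for r in L[:1]: print(r['conf'],r['extent'])
s,po,Q=st(); M=Q.as_matrix(); print("jaw yaw",np.degrees(np.arctan2(-M[1,2],-M[0,2])), M.round(4), po)
plan([648,-90,150],0.056)
```

```text
[ 622.12233852 -109.17539491  304.91752407]
ridge [[678.8, -109.8], [620.2, -113.8], [617.6, -70.1], [678.6, -66.0]] [648.81330428 -89.93256082] 3.85 3.82
crest ends [[678.5, -94.4], [619.2, -95.8]]
block 20 [[692.2, -128.5], [612.1, -133.9], [605.6, -42.8], [686.6, -38.3]] 3.89 3.22 91.33676392586528
block 30 [[689.7, -127.8], [612.4, -133.1], [606.2, -45.1], [684.3, -40.8]] 3.89 3.22 88.13103748888825
0.73 [231.0, 49.4, 112.3, 115.3]
jaw yaw 3.317632231479241 [[-5.790e-02 -5.100e-03 -9.983e-01]
 [ 9.983e-01 -4.000e-04 -5.790e-02]
 [-1.000e-04 -1.000e+00  5.100e-03]] [615.28830421 -32.1666593  184.02475908]
flip 0 shift cm [-5.96  3.39 -2.95] turn deg [-1.0000e-02 -1.7989e+02  4.6000e-01]
flip 1 shift cm [-5.96  3.39 -2.95] turn deg [-0.29  0.11 -0.01]
```

```bash
python3 -m inch '[[0,0,0,0,0,0,0],[0,-2,0,-1,0,-0.3,0],[0,-5,0,-2.5,0,-0.3,0],[0,-6,0.5,-3.1,0,-0.3,0],[0,-6,2,-3.1,0,-0.3,0],[0,-6,3.4,-3.1,0,-0.3,0],[0,-6,4,-3.1,0,-0.3,0],[0,-6,4,-3.1,0,-0.3,0],[0,-6,4,-3.1,0,-0.3,0]]'
python3 - <<'E'
from h import *
s,po,Q=st(); print(s['clock'],po,s['contact_force'],s['wrist_torque'],Q.as_matrix().round(4))
E
```

```text
clock: 7.37
position: [651.2, -90.0, 146.6]
ee_rot: [-0.484, -0.516, 0.516, 0.484]
contact_force: [0.3, -0.2, -1.6]
gripper_width: 15.3
7.3667 [651.22299865 -89.98471828 146.59901948] [ 0.3121101  -0.21769197 -1.56738149] [ 0.00216612 -0.02766555 -0.00155959] [[-6.400e-02 -2.000e-04 -9.979e-01]
 [ 9.979e-01 -4.000e-04 -6.400e-02]
 [-3.000e-04 -1.000e+00  2.000e-04]]
```

```bash
python3 -m inch '[[0,0,1,0.25,0,0,0],[0,0,2,0.25,0,0,0],[0,0,2.6,0.25,0,0,0],[0,0,2.6,0.25,0,0,0],[0,0,2.6,0.25,0,0,0]]'; python3 -m inch '[[0,0,0.05,0,0,0,0],[0,0,0.1,0,0,0,0],[0,0,0.15,0,0,0,0],[0,0,0.2,0,0,0,0],[0,0,0.2,0,0,0,0]]';python3 - <<'E'
from h import *
s,po,Q=st(); print(s['clock'],po,s['contact_force'],s['wrist_torque'])
E
```

```text
clock: 7.78
position: [648.7, -90.2, 119.6]
ee_rot: [-0.484, -0.515, 0.516, 0.484]
contact_force: [-0.1, -0.1, -1.6]
gripper_width: 15.4
clock: 8.2
position: [649.1, -90.2, 118.4]
ee_rot: [0.484, 0.516, -0.516, -0.484]
contact_force: [0.5, 0.2, -1.9]
gripper_width: 15.5
8.2 [649.08597968 -90.22982875 118.41755517] [ 0.48571255  0.17492822 -1.93931239] [ 0.01114814  0.04887369 -0.00926481]
```

No contact yet. Continuing in half-millimetre steps.

```bash
for i in 1; do python3 -m inch '[[0,0,0.05,0,0,0,0],[0,0,0.1,0,0,0,0],[0,0,0.15,0,0,0,0],[0,0,0.2,0,0,0,0],[0,0,0.2,0,0,0,0]]'; done
python3 - <<'E'
from h import *
s,po,Q=st(); print(s['clock'],po,s['contact_force'],s['wrist_torque'])
E
```

```text
clock: 8.62
position: [648.9, -90.2, 116.2]
ee_rot: [-0.484, -0.516, 0.516, 0.484]
contact_force: [-0.4, -1.5, -1.6]
gripper_width: 15.3
8.6167 [648.9474383  -90.20892636 116.15434955] [-0.44019629 -1.46144303 -1.62902481] [-0.07592736  0.00812062 -0.03412012]
```

```bash
python3 -m inch '[[0,0,0.05,0,0,0,0],[0,0,0.1,0,0,0,0],[0,0,0.15,0,0,0,0],[0,0,0.15,0,0,0,0]]'
python3 - <<'E'
from h import *
s,po,Q=st(); print(s['clock'],po,s['contact_force'],s['wrist_torque'])
E
```

```text
clock: 8.95
position: [649.0, -90.2, 114.6]
ee_rot: [-0.484, -0.516, 0.516, 0.484]
contact_force: [0.5, 1.0, -1.4]
gripper_width: 15.4
8.95 [648.95451335 -90.21376452 114.62474007] [ 0.5277422   1.02483736 -1.37188701] [0.01958539 0.04358208 0.0589398 ]
```

```bash
python3 -m inch '[[0,0,0.05,0,0,0,0],[0,0,0.1,0,0,0,0],[0,0,0.15,0,0,0,0],[0,0,0.15,0,0,0,0]]'
python3 - <<'E'
from h import *
s,po,Q=st(); print(s['clock'],po,s['contact_force'],s['wrist_torque'])
E
```

```text
clock: 9.28
position: [648.9, -90.2, 113.2]
ee_rot: [-0.484, -0.516, 0.516, 0.484]
contact_force: [0.3, 0.3, -1.5]
gripper_width: 15.3
9.2833 [648.93752551 -90.2298229  113.15358231] [ 0.31234947  0.28152526 -1.53186773] [ 0.00238988  0.01465242 -0.02564271]
```

```bash
python3 -m inch '[[0,0,0.05,0,0,0,0],[0,0,0.1,0,0,0,0],[0,0,0.1,0,0,0,0]]'
python3 - <<'E'
from h import *
s,po,Q=st(); print(s['clock'],po,s['contact_force'],s['wrist_torque'])
E
```

```text
clock: 9.53
position: [649.0, -90.2, 112.2]
ee_rot: [-0.484, -0.516, 0.516, 0.484]
contact_force: [0.1, 0.9, -3.0]
gripper_width: 15.2
9.5333 [648.96759771 -90.21822001 112.19058254] [ 0.1483824   0.88288507 -2.95358232] [-0.02552381  0.00764594  0.0184792 ]
```

```bash
python3 -m inch '[[0,0,0.03,0,0,0,0],[0,0,0.05,0,0,0,0],[0,0,0.05,0,0,0,0]]'
python3 - <<'E'
from h import *
s,po,Q=st(); print(s['clock'],po,s['contact_force'],s['wrist_torque'])
E
```

```text
clock: 9.78
position: [649.0, -90.2, 111.8]
ee_rot: [-0.484, -0.516, 0.516, 0.484]
contact_force: [-0.2, 0.1, -1.4]
gripper_width: 15.4
9.7833 [649.01764817 -90.2134616  111.76802359] [-0.16225039  0.11041187 -1.36339662] [-0.03177636  0.00283193 -0.01873117]
```

```bash
python3 -m inch '[[0,0,0.03,0,0,0,0],[0,0,0.05,0,0,0,0],[0,0,0.05,0,0,0,0]]'
python3 - <<'E'
from h import *
s,po,Q=st(); print(s['clock'],po,s['contact_force'],s['wrist_torque'])
E
```

```text
clock: 10.03
position: [649.0, -90.2, 111.3]
ee_rot: [-0.484, -0.516, 0.516, 0.484]
contact_force: [-0.2, 0.4, -1.1]
gripper_width: 15.1
10.0333 [649.04696048 -90.24777448 111.31188422] [-0.224197    0.38363344 -1.11438861] [-0.04932141 -0.01927225 -0.02003089]
```

```bash
python3 -m inch '[[0,0,0.03,0,0,0,0],[0,0,0.05,0,0,0,0],[0,0,0.05,0,0,0,0]]'
python3 - <<'E'
from h import *
s,po,Q=st(); print(s['clock'],po,s['contact_force'],s['wrist_torque'])
E
```

```text
clock: 10.28
position: [649.2, -90.4, 111.1]
ee_rot: [0.484, 0.516, -0.516, -0.484]
contact_force: [0.0, -1.0, -0.9]
gripper_width: 15.5
10.2833 [649.19257169 -90.39667145 111.063929  ] [ 0.00983705 -1.04821609 -0.88643879] [-0.31887624 -0.05129941  0.05195275]
```

Contact: a lateral push towards -y (Fy -1.0, leaf moved 0.15 mm that way). Following it by 0.5 mm.

```bash
python3 -m inch '[[0,-0.03,0,0,0,0,0],[0,-0.05,0,0,0,0,0],[0,-0.05,0,0,0,0,0]]'
python3 - <<'E'
from h import *
s,po,Q=st(); print(s['clock'],po,s['contact_force'],s['wrist_torque'])
E
```

```text
clock: 10.53
position: [649.0, -90.7, 110.8]
ee_rot: [0.484, 0.516, -0.516, -0.484]
contact_force: [-0.6, 0.1, -1.2]
gripper_width: 15.2
10.5333 [649.02771274 -90.71834926 110.75078999] [-0.55312651  0.11237273 -1.16603982] [-0.20045351  0.00746937  0.07586966]
```

```bash
python3 -m inch '[[0,0,0.03,0,0,0,0],[0,0,0.05,0,0,0,0],[0,0,0.05,0,0,0,0]]'
python3 - <<'E'
from h import *
s,po,Q=st(); print(s['clock'],po,s['contact_force'],s['wrist_torque'])
E
```

```text
clock: 10.78
position: [649.2, -90.9, 110.5]
ee_rot: [-0.484, -0.516, 0.516, 0.484]
contact_force: [0.2, -1.0, -0.1]
gripper_width: 15.5
10.7833 [649.16486924 -90.85549241 110.46933773] [ 0.23515303 -0.95528258 -0.09297483] [-0.3702917  -0.03049394 -0.05285336]
```

```bash
python3 -m inch '[[0,-0.03,0,0,0,0,0],[0,-0.05,0,0,0,0,0],[0,-0.05,0,0,0,0,0]]'
python3 - <<'E'
from h import *
s,po,Q=st(); print(s['clock'],po,s['contact_force'],s['wrist_torque'])
E
python3 -m inch '[[0,0,0.03,0,0,0,0],[0,0,0.05,0,0,0,0],[0,0,0.05,0,0,0,0]]'
python3 - <<'E'
from h import *
s,po,Q=st(); print(s['clock'],po,s['contact_force'],s['wrist_torque'])
E
```

```text
clock: 11.03
position: [649.1, -91.1, 110.3]
ee_rot: [0.484, 0.516, -0.516, -0.484]
contact_force: [1.1, 0.1, -0.7]
gripper_width: 15.2
11.0333 [649.14258446 -91.13344721 110.34678113] [ 1.0687442   0.14806297 -0.73662112] [-0.05758368 -0.01611831 -0.03940101]
clock: 11.28
position: [649.2, -91.1, 110.3]
ee_rot: [0.484, 0.516, -0.516, -0.484]
contact_force: [-0.0, 1.0, 2.4]
gripper_width: 15.2
11.2833 [649.18712924 -91.12428361 110.32365615] [-0.03719411  1.02817001  2.3514437 ] [ 0.08512804  0.35740846 -0.01099824]
```

```bash
python3 -m inch '[[0,0,0.03,0,0,0,0],[0,0,0.05,0,0,0,0],[0,0,0.05,0,0,0,0]]'
python3 - <<'E'
from h import *
for i in range(3):
    s,po,Q=st(); print(s['clock'],po,s['contact_force'],s['wrist_torque']); arm.camera_params("wrist")
print(Q.as_matrix().round(4))
E
```

```text
clock: 11.53
position: [649.4, -91.1, 110.3]
ee_rot: [0.484, 0.516, -0.516, -0.483]
contact_force: [-2.0, -0.6, 5.2]
gripper_width: 15.4
11.5333 [649.3541879  -91.11301162 110.25501607] [-2.02722629 -0.61102511  5.20006123] [0.28212844 0.57336212 0.00231198]
11.5333 [649.3541879  -91.11301162 110.25501607] [-2.02722629 -0.61102511  5.20006123] [0.28212844 0.57336212 0.00231198]
11.5333 [649.3541879  -91.11301162 110.25501607] [-2.02722629 -0.61102511  5.20006123] [0.28212844 0.57336212 0.00231198]
[[-6.400e-02  9.000e-04 -9.979e-01]
 [ 9.979e-01 -1.000e-04 -6.400e-02]
 [-2.000e-04 -1.000e+00 -9.000e-04]]
```

z has stopped hard at 110.3 (expected about 110.2 from the grip height), with force rising and almost no Fy: it is home. Pressing to about 10 N and holding.

```bash
python3 -m inch '[[0,0,0.03,-0.01,0,0,0],[0,0,0.06,-0.01,0,0,0],[0,0,0.06,-0.01,0,0,0]]'
python3 - <<'E'
from h import *
s,po,Q=st(); print(s['clock'],po,s['contact_force'],s['wrist_torque']);print(Q.as_matrix().round(4))
E
```

```text
clock: 11.78
position: [649.6, -91.1, 110.2]
ee_rot: [0.484, 0.516, -0.515, -0.483]
contact_force: [-2.3, 0.4, 7.6]
gripper_width: 15.4
11.7833 [649.61826361 -91.12959786 110.24201033] [-2.33461508  0.43265326  7.55016059] [0.38478994 0.78412109 0.06491705]
[[-6.420e-02  1.500e-03 -9.979e-01]
 [ 9.979e-01 -3.000e-04 -6.420e-02]
 [-4.000e-04 -1.000e+00 -1.500e-03]]
```

```bash
python3 -m inch '[[0,0,0.02,0.03,0,0,0],[0,0,0.04,0.04,0,0,0],[0,0,0.04,0.04,0,0,0]]'
python3 - <<'E'
from h import *
s,po,Q=st(); print(s['clock'],po,s['contact_force'],s['wrist_torque']);print(Q.as_matrix().round(4))
E
```

```text
clock: 12.03
position: [649.6, -91.1, 110.2]
ee_rot: [0.484, 0.516, -0.515, -0.483]
contact_force: [-1.8, 0.2, 7.8]
gripper_width: 15.2
12.0333 [649.58280867 -91.13778153 110.22592436] [-1.76435636  0.21091222  7.82790878] [0.39708453 0.72506978 0.02896614]
[[-6.430e-02  2.500e-03 -9.979e-01]
 [ 9.979e-01 -3.000e-04 -6.430e-02]
 [-5.000e-04 -1.000e+00 -2.500e-03]]
```

```bash
python3 -m inch '[[0,0,0.01,0,0.07,0,0],[0,0,0.02,0,0.13,0,0],[0,0,0.02,0,0.13,0,0]]'
python3 - <<'E'
from h import *
s,po,Q=st(); print(s['clock'],po,s['contact_force'],s['wrist_torque']);print(Q.as_matrix().round(4))
E
```

```text
clock: 12.28
position: [649.7, -91.1, 110.3]
ee_rot: [-0.484, -0.516, 0.516, 0.483]
contact_force: [-2.3, 1.1, 8.3]
gripper_width: 15.3
12.2833 [649.68890816 -91.1466862  110.25715426] [-2.26483846  1.12557505  8.33247943] [ 4.48498054e-01  7.58798017e-01 -4.61513072e-04]
[[-6.440e-02  5.000e-04 -9.979e-01]
 [ 9.979e-01 -5.000e-04 -6.440e-02]
 [-5.000e-04 -1.000e+00 -5.000e-04]]
```

Upright within 0.03°, and about 10 N on the ridge (8.3 plus the leaf's weight). Holding 0.75 s.

```bash
python3 -m inch '[[0,0,0.005,0,0,0,0],[0,0,0.005,0,0,0,0],[0,0,0.005,0,0,0,0],[0,0,0.005,0,0,0,0],[0,0,0.005,0,0,0,0],[0,0,0.005,0,0,0,0],[0,0,0.005,0,0,0,0],[0,0,0.005,0,0,0,0],[0,0,0.005,0,0,0,0]]'
python3 - <<'E'
from h import *
s,po,Q=st(); print(s['clock'],po,s['contact_force'],s['wrist_torque']);print(Q.as_matrix().round(4))
E
```

```text
clock: 13.03
position: [649.7, -91.1, 110.2]
ee_rot: [0.484, 0.516, -0.516, -0.483]
contact_force: [-3.2, 2.7, 8.3]
gripper_width: 15.6
13.0333 [649.67437389 -91.12132429 110.23335873] [-3.2123273   2.66660042  8.31191932] [0.4270938  0.7907345  0.03351428]
[[-6.440e-02  6.000e-04 -9.979e-01]
 [ 9.979e-01 -5.000e-04 -6.440e-02]
 [-5.000e-04 -1.000e+00 -5.000e-04]]
```

```bash
python3 -m inch '[[0,0,-0.05,0,0,0,0],[0,0,-0.11,0,0,0,0],[0,0,-0.16,0,0,0,0],[0,0,-0.16,0,0,0,0]]'
python3 - <<'E'
from h import *
s,po,Q=st(); print(s['clock'],po,s['contact_force'],s['wrist_torque']);print(Q.as_matrix().round(4))
E
```

```text
clock: 13.37
position: [649.6, -91.1, 110.3]
ee_rot: [-0.484, -0.516, 0.516, 0.484]
contact_force: [1.0, 1.4, 4.0]
gripper_width: 15.3
13.3667 [649.62453552 -91.12394276 110.27502578] [0.95524586 1.39652013 3.99716483] [ 0.27792193 -0.05120083  0.00720349]
[[-6.39e-02 -1.00e-04 -9.98e-01]
 [ 9.98e-01 -1.00e-04 -6.39e-02]
 [-1.00e-04 -1.00e+00  1.00e-04]]
```

```bash
python3 -m inch '[[0,0.02,-0.05,0,0,0,0],[0,0.02,-0.09,0,0,0,0],[0,0.02,-0.09,0,0,0,0]]'
python3 - <<'E'
from h import *
s,po,Q=st(); print(s['clock'],po,s['contact_force'],s['wrist_torque']);print(Q.as_matrix().round(4))
E
```

```text
clock: 13.62
position: [648.9, -91.1, 110.3]
ee_rot: [-0.483, -0.515, 0.516, 0.484]
contact_force: [0.3, 0.6, 1.7]
gripper_width: 15.3
13.6167 [648.89466201 -91.10591899 110.30815557] [0.27710226 0.56351102 1.69714844] [-0.0385589  -0.28191101 -0.0011944 ]
[[-6.35e-02 -2.20e-03 -9.98e-01]
 [ 9.98e-01 -2.00e-04 -6.35e-02]
 [-1.00e-04 -1.00e+00  2.20e-03]]
```

```bash
python3 -m inch '[[0,0,0,0,-0.12,0,0],[0,0,0,0,-0.12,0,0]]'
python3 - <<'E'
from h import *
s,po,Q=st(); print(s['clock'],po,s['contact_force'],s['wrist_torque']);print(Q.as_matrix().round(4))
E
```

```text
clock: 13.78
position: [648.7, -91.1, 110.3]
ee_rot: [-0.484, -0.516, 0.516, 0.484]
contact_force: [1.0, -0.6, 1.9]
gripper_width: 15.2
13.7833 [648.69666711 -91.11363693 110.29249035] [ 1.00221283 -0.5710031   1.91701395] [-0.09293317 -0.25204232  0.022792  ]
[[-6.35e-02 -4.00e-04 -9.98e-01]
 [ 9.98e-01 -1.00e-04 -6.35e-02]
 [-0.00e+00 -1.00e+00  4.00e-04]]
```

Upright and unloaded. Opening.

```bash
python3 -m inch '[[0.3,0,0,0,0,0,0],[0.3,0,0,0,0,0,0],[0.4,0,0,0,0,0,0],[0.6,0,0,0,0,0,0],[0.6,0,0,0,0,0,0],[0.6,0,0,0,0,0,0]]'
python3 - <<'E'
from h import *
s,po,Q=st(); print(s['clock'],po,s['contact_force'],s['wrist_torque'],s['gripper_width'])
save("wrist","w5",None,1.25)
save("scene","s5",(250,130,180,135),4.4)
E
```

```text
clock: 14.28
position: [648.7, -91.0, 110.4]
ee_rot: [-0.484, -0.516, 0.516, 0.484]
contact_force: [-0.8, 0.0, -0.6]
gripper_width: 51.4
14.2833 [648.68103849 -91.00866356 110.44443484] [-0.76722607  0.02849045 -0.56629301] [-1.18156135e-02  8.17461041e-03 -3.99514259e-05] 51.36263584886173
```

View pics/w5.png

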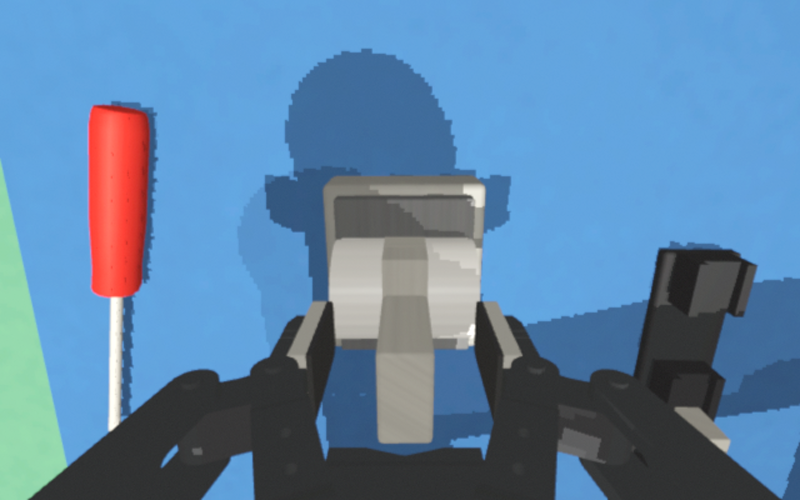

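The wrist picture shows the hollow leaf standing on the ridge at (405,330), midway along its length, with the jaws clear on both sides. Lifting off straight up.

```bash
python3 -m inch '[[0.7,0,-1,0,0,0,0],[0.8,0,-3,0,0,0,0],[1,0,-6.5,0,0,0,0],[1,0,-9,0,0,0,0],[1,0,-9,0,0,0,0]]'
python3 - <<'E'
from h import *
s,po,Q=st(); print(s['clock'],po)
save("scene","s6",(250,130,180,135),4.4)
plan([475.5,18.5,150],0.054)
E
```

```text
clock: 14.8
position: [652.2, -91.4, 208.7]
ee_rot: [0.487, 0.519, -0.513, -0.48]
contact_force: [0.6, 0.3, 1.0]
gripper_width: 85.5
14.8 [652.23934621 -91.42933774 208.68944894]
flip 0 shift cm [12.06  5.41 16.84] turn deg [-5.0000e-02 -1.7942e+02 -7.8000e-01]
flip 1 shift cm [12.06  5.41 16.84] turn deg [ 0.5   0.58 -0.03]
```

View pics/s6.png

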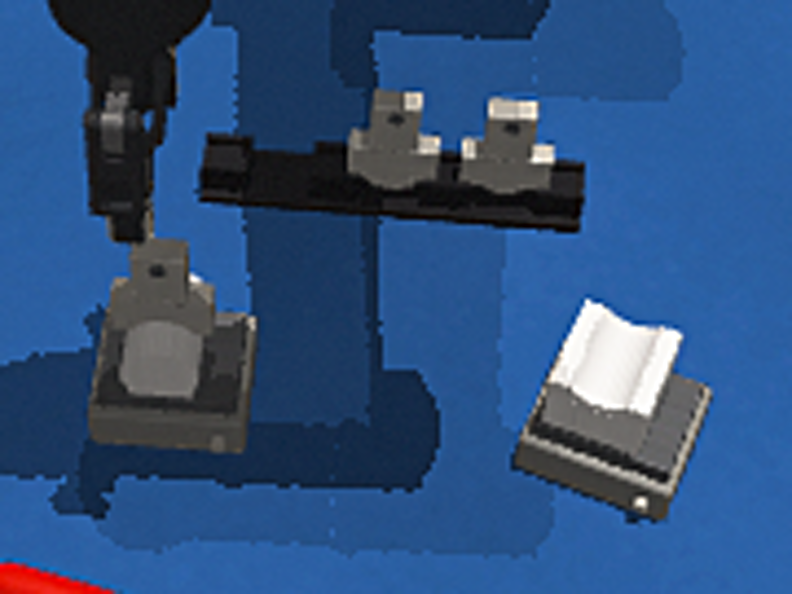

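The scene crop shows the hollow leaf seated square on the ridge at (160,300), with the larger bulge in the middle of the rack. Going for the middle leaf.

```bash
python3 -m inch '[[1,3,0,4,0,0.3,0],[1,6,1,8,0,0.4,0],[1,9,3,12.5,0,0.4,0],[1,12,5.4,16.8,0,0.4,0],[1,12,5.4,16.8,0,0.4,0],[1,12,5.4,16.8,0,0.4,0],[1,12,5.4,16.8,0,0.4,0],[1,12,5.4,16.8,0,0.4,0]]'
python3 - <<'E'
from h import *
s,po,Q=st(); print(s['clock'],po)
p=arm.camera_params("wrist"); im=arm.get_image("wrist").copy(); c=cam("wrist",p)
a=0.054; ex=np.array([np.cos(a),np.sin(a),0]); ey=np.array([-np.sin(a),np.cos(a),0])
for C in([475.5,19,86],[472,89,86]):
    P=np.array([np.array(C)+sx*8*ex+sy*15*ey for sx,sy in((1,1),(1,-1),(-1,-1),(-1,1))]); q=proj(P,c)
    cv2.polylines(im,[(q*16).astype(np.int32)],True,(255,0,0),1,shift=4)
save("wrist","w7",(230,100,180,220),2.7,im)
s,po,Q=st(); print(po,Q.as_matrix().round(3))
plan([475.5,19,61.8],0.054)
E
```

```text
clock: 15.52
position: [474.0, 18.4, 147.1]
ee_rot: [0.486, 0.515, -0.514, -0.485]
contact_force: [-0.3, -1.0, 1.7]
gripper_width: 85.5
15.5167 [474.02057287  18.36404461 147.06778183]
[474.87228326  18.24167755 147.29572985] [[-0.057  0.002 -0.998]
 [ 0.998  0.    -0.057]
 [ 0.    -1.    -0.002]]
flip 0 shift cm [ 0.07  8.55 -0.05] turn deg [ 1.0000e-02 -1.7982e+02 -1.6000e-01]
flip 1 shift cm [ 0.07  8.55 -0.05] turn deg [0.1  0.18 0.01]
```

View pics/w7.png

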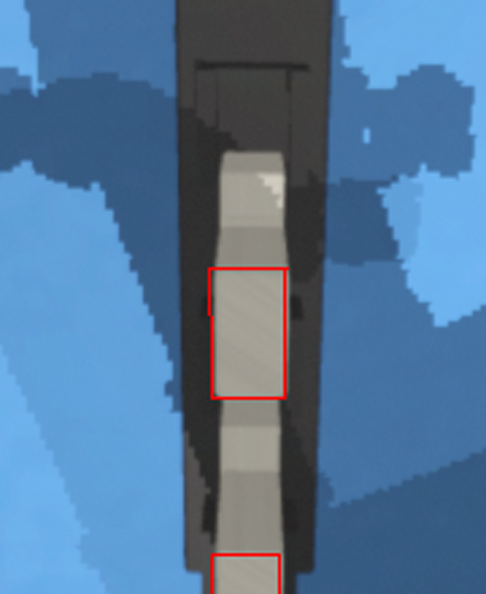

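Overlay fits. Descending.

```bash
python3 -m inch '[[1,0.07,0,0,0,0,0],[1,0.07,2.5,0,0,0,0],[1,0.07,5,0,0,0,0],[1,0.07,7.5,0,0,0,0],[1,0.07,8.5,0,0,0,0],[1,0.07,8.5,0,0,0,0],[1,0.07,8.5,0,0,0,0],[1,0.07,8.5,0,0,0,0]]'
python3 - <<'E'
from h import *
plan([475.4,19,62],0.054)
E
```

```text
clock: 16.23
position: [474.9, 18.8, 62.4]
ee_rot: [0.486, 0.514, -0.513, -0.485]
contact_force: [0.3, 0.2, 0.2]
gripper_width: 85.6
flip 0 shift cm [ 0.02  0.04 -0.05] turn deg [ 4.0000e-02 -1.7988e+02 -1.8000e-01]
flip 1 shift cm [ 0.02  0.04 -0.05] turn deg [0.11 0.12 0.02]
```

```bash
python3 -m inch '[[1,0.02,0.05,-0.05,0,0,0],[0,0.02,0.05,-0.05,0,0,0],[0,0.02,0.05,-0.05,0,0,0],[0,0.02,0.05,-0.05,0,0,0],[0,0.02,0.05,-0.05,0,0,0],[0,0.02,0.05,-0.05,0,0,0],[0,0.02,0.05,-0.05,0,0,0],[0,0.02,0.05,-0.05,0,0,0],[0,0.02,0.05,-0.05,0,0,0],[0,0.02,0.05,-0.05,0,0,0]]'
python3 - <<'E'
from h import *
s,p,Q=st(); print(p,s['contact_force'],s['wrist_torque'],Q.as_matrix().round(4),s['gripper_width'])
E
python3 -m inch '[[0,0,-0.5,0,0,0,0],[0,0,-2,0,0,0,0],[0,0,-5,0,0,0,0],[0,0,-8,0,0,0,0],[0,0,-11,0,0,0,0],[0,0,-12,0,0,0,0],[0,0,-12,0,0,0,0]]'
python3 - <<'E'
from h import *
s,p,Q=st(); print(s['clock'],p,s['contact_force'],s['gripper_width'])
plan([600,40,180],np.radians(-15.7))
plan([600,40,180],0)
E
```

```text
clock: 17.07
position: [474.0, 19.0, 61.3]
ee_rot: [-0.486, -0.514, 0.514, 0.486]
contact_force: [-1.3, 0.6, 4.0]
gripper_width: 15.6
[474.00404613  19.01935427  61.30887272] [-1.25153736  0.56386293  3.98628859] [0.09740047 0.33057237 0.01695973] [[-0.0568 -0.     -0.9984]
 [ 0.9984 -0.     -0.0568]
 [-0.     -1.      0.    ]] 15.610658051359799
clock: 17.65
position: [475.3, 19.4, 183.9]
ee_rot: [0.487, 0.516, -0.512, -0.485]
contact_force: [-0.5, 1.0, -2.3]
gripper_width: 15.1
17.65 [475.30837855  19.42898553 183.92640204] [-0.51397263  0.9996418  -2.28763491] 15.09442852608711
flip 0 shift cm [  1.35   0.47 -12.56] turn deg [   0.23 -161.05   -0.46]
flip 1 shift cm [  1.35   0.47 -12.56] turn deg [ 0.33 18.95  0.16]
flip 0 shift cm [  1.35   0.47 -12.56] turn deg [   0.18 -176.75   -0.53]
flip 1 shift cm [  1.35   0.47 -12.56] turn deg [0.34 3.25 0.12]
```

Run:
```python
from h import *
plan([632,214,190],np.radians(-15.7))
```

```text
flip 0 shift cm [ 18.54  -0.47 -16.75] turn deg [   0.23 -161.05   -0.46]
flip 1 shift cm [ 18.54  -0.47 -16.75] turn deg [ 0.33 18.95  0.16]
```

```bash
python3 -m inch '[[0,3,-0.5,-2.7,0,3,0],[0,6,-0.5,-5.4,0,6,0],[0,9,-0.5,-8.1,0,9,0],[0,12,-0.5,-10.8,0,12,0],[0,15,-0.5,-13.5,0,15,0],[0,17.5,-0.5,-15.8,0,18,0],[0,18.5,-0.5,-16.75,0,18.9,0],[0,18.5,-0.5,-16.75,0,18.9,0],[0,18.5,-0.5,-16.75,0,18.9,0]]'
python3 - <<'E'
from h import *
import pickle
p=arm.camera_params("wrist"); im=arm.get_image("wrist"); s,po,Q=st(); print(s['clock'],po,s['contact_force'],s['gripper_width'],Q.as_matrix().round(4)); save("wrist","w8",None,1.25,im); pickle.dump((p,im),open("w8.pkl","wb"))
E
```

```text
clock: 18.4
position: [629.6, 213.3, 182.7]
ee_rot: [-0.563, -0.425, 0.429, 0.564]
contact_force: [-0.1, -0.0, -2.5]
gripper_width: 15.5
18.45 [629.38133784 212.55444931 183.43503247] [-0.62977748  0.00505424 -2.55533284] 14.98464348589594 [[ 0.2698 -0.0049 -0.9629]
 [ 0.9629 -0.0021  0.2699]
 [-0.0033 -1.      0.0041]]
```

View pics/w8.png

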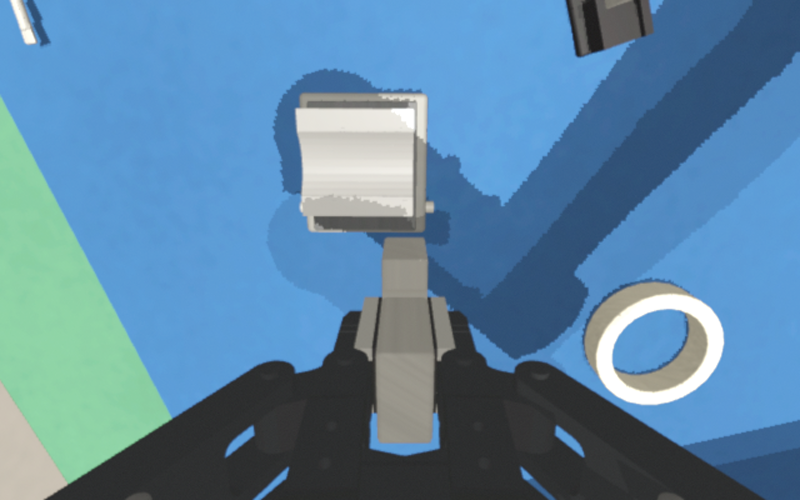

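The trough block is at (360,162), square to the image; the leaf hangs straight and the tape is clear. Zooming.

Run:
```python
from h import *
import pickle
p,im=pickle.load(open("w8.pkl","rb"))
save("wrist","w8z",(228,68,125,125),4.7,im)
```

```text
(no output)
```

View pics/w8z.png

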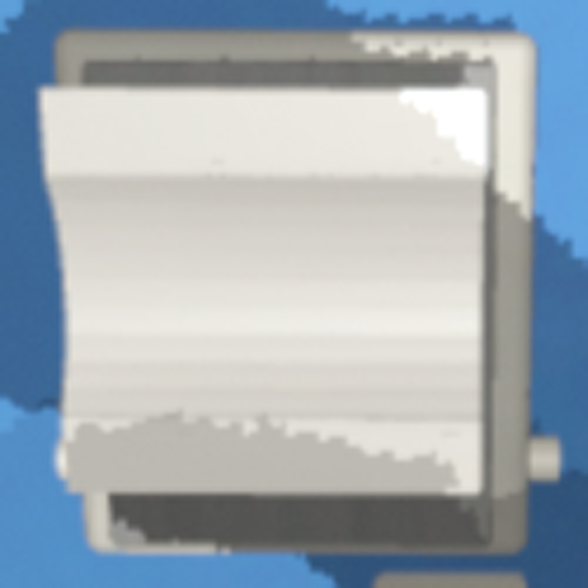

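```bash
python3 - <<'E'
from h import *
import pickle
p,im=pickle.load(open("w8.pkl","rb")); c=cam("wrist",p); print(-c[1].T@c[2])
def pts(L,z): return np.array([ray((228+(a+.5)/4.7-.5,68+(b+.5)/4.7-.5),z,c)[:2] for a,b in L])
def yaw(a,b): return np.degrees(np.arctan2(a[1]-b[1],a[0]-b[0])).round(2)
for n,L in(("outer",[(40,88),(488,87),(483,493),(67,493)]),("rims",[(50,177),(488,175),(483,418),(66,420)])):
    q=pts(L,80); print(n,q.round(1).tolist(),q.mean(0),yaw(q[0],q[1]),yaw(q[3],q[2]),np.linalg.norm(q-np.roll(q,1,0),axis=1))
q=pts([(57,35),(533,33),(525,550),(90,552)],28); print(q.round(1).tolist(),q.mean(0),yaw(q[0],q[1]),yaw(q[3],q[2]))
E
python3 -m inch '[[0,0,0,0,0,0,0],[0,0,0,0,0,0,0]]'
python3 - <<'E'
from h import *
s,p,Q=st(); M=Q.as_matrix(); print(p,M.round(4))
plan([640.9,160.5,172],np.radians(-15.7))
E
```

```text
[610.15457373 138.96630121 305.23577663]
outer [[662.3, 125.5], [604.4, 141.6], [619.8, 195.6], [677.7, 179.3]] [641.07552326 160.49909892] -15.5 -15.69 [55.99624696 60.12665704 56.19731241 60.13016681]
rims [[665.0, 136.8], [607.4, 152.6], [616.9, 185.0], [674.3, 169.2]] [640.89841845 160.898677  ] -15.38 -15.4 [33.66718145 59.72284994 33.6882769  59.44907091]
[[668.9, 115.3], [593.7, 136.0], [617.6, 220.9], [693.0, 200.1]] [643.30787476 168.07961858] -15.38 -15.42
clock: 18.62
position: [630.0, 212.1, 185.8]
ee_rot: [-0.563, -0.427, 0.427, 0.564]
contact_force: [0.2, -0.8, -2.0]
gripper_width: 15.2
[629.98616033 212.11910424 185.80041496] [[ 2.705e-01 -1.200e-03 -9.627e-01]
 [ 9.627e-01 -5.000e-04  2.705e-01]
 [-8.000e-04 -1.000e+00  1.100e-03]]
flip 0 shift cm [-4.67  1.38 -2.45] turn deg [-7.0e-02 -1.8e+02  9.0e-02]
flip 1 shift cm [-4.67  1.38 -2.45] turn deg [-0.06  0.   -0.05]
```

```bash
python3 -m inch '[[0,-2,0,-1,0,-0.2,0],[0,-4,0.4,-2,0,-0.2,0],[0,-4.7,1.4,-2.45,0,-0.2,0],[0,-4.7,2.5,-2.45,0,-0.2,0],[0,-4.7,2.5,-2.45,0,-0.2,0],[0,-4.7,2.5,-2.45,0,-0.2,0]]'
python3 - <<'E'
from h import *
s,p,Q=st(); M=Q.as_matrix(); print(p,M.round(4),s['contact_force'])
plan([641,160.4,131],np.radians(-15.5))
E
```

```text
clock: 19.12
position: [640.8, 161.3, 159.9]
ee_rot: [-0.562, -0.427, 0.429, 0.563]
contact_force: [0.3, -1.2, -2.2]
gripper_width: 15.5
[640.84169816 161.30653375 159.88730956] [[ 2.665e-01 -2.400e-03 -9.638e-01]
 [ 9.638e-01 -9.000e-04  2.665e-01]
 [-1.500e-03 -1.000e+00  2.100e-03]] [ 0.28997685 -1.20779378 -2.23692935]
flip 0 shift cm [-0.08  2.89 -0.05] turn deg [-1.3000e-01 -1.7996e+02  1.8000e-01]
flip 1 shift cm [-0.08  2.89 -0.05] turn deg [-0.12  0.04 -0.08]
```

```bash
python3 -m inch '[[0,-0.08,1,0,0,0,0],[0,-0.08,2,0,0,0,0],[0,-0.08,2.9,0,0,0,0],[0,-0.08,2.9,0,0,0,0],[0,-0.08,2.9,0,0,0,0],[0,-0.08,2.9,0,0,0,0]]'
cat > q.py <<'E'
from h import *
s,p,Q=st(); M=Q.as_matrix(); f=Q.inv().apply(s['contact_force'])
print(s['clock'],"pos",p.round(2),"yaw",np.degrees(np.arctan2(-M[1,2],-M[0,2])).round(2),"tilt mrad",(1000*M[:2,1]).round(1),"F",s['contact_force'].round(2),"tool F",f.round(2),"tool T",Q.inv().apply(s['wrist_torque']).round(2))
E
python3 q.py
```

```text
clock: 19.62
position: [641.6, 160.7, 132.0]
ee_rot: [0.563, 0.428, -0.428, -0.563]
contact_force: [-0.0, -0.3, -2.0]
gripper_width: 15.4
19.6167 pos [641.62 160.74 132.03] yaw -15.43 tilt mrad [ 0.1 -0.2] F [-0.02 -0.32 -1.96] tool F [-0.31  1.96 -0.07] tool T [-0.03  0.03 -0.03]
```

```bash
python3 -m inch '[[0,0,0.1,0.05,0,0,0],[0,0,0.2,0.05,0,0,0],[0,0,0.3,0.05,0,0,0],[0,0,0.4,0.05,0,0,0],[0,0,0.4,0.05,0,0,0]]' >/dev/null; python3 q.py;  python3 -m inch '[[0,0,0.05,0,0,0,0],[0,0,0.1,0,0,0,0],[0,0,0.15,0,0,0,0],[0,0,0.15,0,0,0,0]]' >/dev/null; python3 q.py
```

```text
20.0333 pos [640.83 160.59 127.92] yaw -15.46 tilt mrad [-0.4 -0. ] F [-0.11  0.55 -2.48] tool F [0.5  2.48 0.25] tool T [-0.02  0.01 -0.  ]
20.3667 pos [640.86 160.6  126.42] yaw -15.46 tilt mrad [-0.4 -0.1] F [-0.24 -0.29 -2.26] tool F [-0.34  2.26  0.15] tool T [ 0.01 -0.03  0.03]
```

```bash
python3 -m inch '[[0,0,0.05,0,0,0,0],[0,0,0.1,0,0,0,0],[0,0,0.15,0,0,0,0],[0,0,0.15,0,0,0,0]]' >/dev/null; python3 q.py
```

```text
20.7 pos [640.85 160.6  124.88] yaw -15.46 tilt mrad [-0.5 -0.1] F [ 0.74 -0.21 -2.55] tool F [-0.    2.55 -0.77] tool T [-0.03 -0.06 -0.02]
```

```bash
python3 -m inch '[[0,0,0.05,0,0,0,0],[0,0,0.1,0,0,0,0],[0,0,0.1,0,0,0,0]]' >/dev/null; python3 q.py
```

```text
20.95 pos [640.84 160.62 123.91] yaw -15.46 tilt mrad [-0.4 -0.1] F [ 0.22  0.01 -2.47] tool F [ 0.07  2.47 -0.21] tool T [-0.04 -0.01  0.01]
```

```bash
python3 -m inch '[[0,0,0.03,0,0,0,0],[0,0,0.06,0,0,0,0],[0,0,0.06,0,0,0,0]]' >/dev/null; python3 q.py
```

```text
21.2 pos [640.9  160.63 123.38] yaw -15.46 tilt mrad [-0.3 -0.1] F [-1.01 -0.46 -2.38] tool F [-0.71  2.38  0.85] tool T [ 0.03 -0.    0.05]
```

```bash
python3 -m inch '[[0,0,0.03,0,0,0,0],[0,0,0.06,0,0,0,0],[0,0,0.06,0,0,0,0]]' >/dev/null; python3 q.py
```

```text
21.45 pos [640.87 160.62 122.78] yaw -15.46 tilt mrad [-0.3 -0.1] F [-0.08 -0.39 -1.33] tool F [-0.4   1.33 -0.03] tool T [-0.04 -0.02 -0.01]
```

```bash
python3 -m inch '[[0,0,0.03,0,0,0,0],[0,0,0.05,0,0,0,0],[0,0,0.05,0,0,0,0]]' >/dev/null; python3 q.py
```

```text
21.7 pos [640.96 160.49 122.51] yaw -15.46 tilt mrad [-0.1 -0.2] F [ 0.12  0.32 -1.48] tool F [ 0.34  1.48 -0.03] tool T [0.02 0.06 0.18]
```

```bash
python3 -m inch '[[0,0,0.02,0,0,0,0],[0,0,0.03,0,0,0,0],[0,0,0.03,0,0,0,0]]' >/dev/null; python3 q.py
```

```text
21.95 pos [640.98 160.44 122.39] yaw -15.45 tilt mrad [ 0.  -0.3] F [-0.09 -1.54  0.73] tool F [-1.51 -0.73 -0.32] tool T [0.05 0.01 0.42]
```

Contact, with a push towards tool -x, as on the ridge. Following it.

```bash
python3 -m inch '[[0,-0.03,0,0,0,0,0],[0,-0.06,0,0,0,0,0],[0,-0.06,0,0,0,0,0]]' >/dev/null; python3 q.py;python3 -m inch '[[0,0,0.02,0,0,0,0],[0,0,0.03,0,0,0,0],[0,0,0.03,0,0,0,0]]' >/dev/null; python3 q.py
```

```text
22.2 pos [640.8  160.04 122.04] yaw -15.46 tilt mrad [-0.1  0.1] F [ 0.07 -0.29 -1.03] tool F [-0.27  1.03 -0.14] tool T [-0.06 -0.01  0.3 ]
22.45 pos [640.81 159.96 121.92] yaw -15.45 tilt mrad [-0.1 -0.2] F [-1.27 -1.88  1.29] tool F [-2.16 -1.29  0.73] tool T [-0.05  0.03  0.52]
```

```bash
python3 -m inch '[[0,-0.03,0,0,0,0,0],[0,-0.06,0,0,0,0,0],[0,-0.06,0,0,0,0,0]]' >/dev/null; python3 q.py;python3 -m inch '[[0,0,0.02,0,0,0,0],[0,0,0.03,0,0,0,0],[0,0,0.03,0,0,0,0]]' >/dev/null; python3 q.py
```

```text
22.7 pos [640.73 159.68 121.78] yaw -15.46 tilt mrad [0.2 0.4] F [-0.26 -0.43 -0.16] tool F [-0.48  0.16  0.14] tool T [0.03 0.01 0.18]
22.95 pos [640.69 159.64 121.72] yaw -15.45 tilt mrad [0.2 0.2] F [-0.68  0.17  0.8 ] tool F [-0.02 -0.8   0.7 ] tool T [ 0.19 -0.    0.13]
```

```bash
python3 -m inch '[[0,-0.01,0.03,0,0,0,0],[0,-0.02,0.05,0,0,0,0],[0,-0.02,0.05,0,0,0,0]]' >/dev/null; python3 q.py
```

```text
23.2 pos [640.82 159.63 121.7 ] yaw -15.44 tilt mrad [0.9 0.5] F [-1.68  0.54  5.19] tool F [ 0.08 -5.19  1.76] tool T [ 0.58  0.02 -0.02]
```

```bash
python3 -m inch '[[0,0,0.03,0,0,0,0],[0,0,0.05,0,0,0,0],[0,0,0.05,0,0,0,0]]' >/dev/null; python3 q.py
```

```text
23.45 pos [640.94 159.53 121.67] yaw -15.43 tilt mrad [1.3 0.3] F [-2.84  1.38  5.74] tool F [ 0.58 -5.74  3.1 ] tool T [ 0.78 -0.02  0.07]
```

z has stopped hard at 121.70 (expected 121.7) with lateral force near zero: home. Pressing on while keeping it upright.

```bash
python3 -m inch '[[0,0,0.03,0.01,0.05,0,0],[0,0,0.06,0.02,0.1,0,0],[0,0,0.06,0.02,0.1,0,0]]' >/dev/null; python3 q.py
```

```text
23.7 pos [640.99 159.55 121.67] yaw -15.42 tilt mrad [0.3 0.8] F [-1.93  0.72  7.09] tool F [ 0.19 -7.09  2.05] tool T [0.82 0.01 0.14]
```

```bash
python3 -m inch '[[0,0,0.02,0.02,0.01,0,0],[0,0,0.03,0.04,0.02,0,0],[0,0,0.03,0.04,0.02,0,0]]' >/dev/null; python3 q.py
```

```text
23.95 pos [640.96 159.57 121.66] yaw -15.41 tilt mrad [0.9 0.9] F [-1.28 -1.27  8.45] tool F [-1.55 -8.45  0.89] tool T [0.61 0.04 0.27]
```

About 10.5 N on the trough including the leaf's weight, tilt under 0.1°. Holding.

```bash
python3 -m inch '[[0,0,0,0,0.03,0,0],[0,0,0,0,0.03,0,0],[0,0,0,0,0.03,0,0],[0,0,0,0,0.03,0,0],[0,0,0,0,0.03,0,0],[0,0,0,0,0.03,0,0],[0,0,0,0,0.03,0,0],[0,0,0,0,0.03,0,0],[0,0,0,0,0.03,0,0]]' >/dev/null; python3 q.py
```

```text
24.7 pos [640.96 159.54 121.63] yaw -15.42 tilt mrad [0.4 1. ] F [-2.73 -0.22  9.61] tool F [-0.93 -9.61  2.58] tool T [0.58 0.03 0.27]
```

```bash
python3 -m inch '[[0,0,-0.05,0,0,0,0],[0,0,-0.12,0,-0.06,0,0],[0,0,-0.18,0,-0.1,0,0],[0,0,-0.18,0,-0.1,0,0]]' >/dev/null; python3 q.py
```

```text
25.0333 pos [640.71 159.65 121.73] yaw -15.44 tilt mrad [1.  0.7] F [ 1.56 -1.04  2.56] tool F [-0.59 -2.56 -1.78] tool T [-0.27 -0.    0.02]
```

```bash
python3 -m inch '[[0,0,-0.03,0,0.05,0,0],[0,0,-0.03,0,0.05,0,0]]' >/dev/null; python3 q.py; python3 -m inch '[[0.3,0,0,0,0,0,0],[0.3,0,0,0,0,0,0],[0.4,0,0,0,0,0,0],[0.6,0,0,0,0,0,0],[0.6,0,0,0,0,0,0],[0.6,0,0,0,0,0,0]]'; python3 q.py
python3 - <<'E'
from h import *
save("wrist","w9",None,1.25)
E
```

```text
25.2 pos [640.46 159.67 121.7 ] yaw -15.45 tilt mrad [-0.8  0.9] F [ 1.95 -0.33  2.12] tool F [ 0.2  -2.12 -1.96] tool T [-0.43  0.05 -0.16]
clock: 25.7
position: [639.8, 159.4, 121.4]
ee_rot: [-0.562, -0.428, 0.429, 0.563]
contact_force: [-0.7, 0.2, -1.1]
gripper_width: 51.2
25.7 pos [639.79 159.4  121.42] yaw -15.46 tilt mrad [-2.4  0.3] F [-0.73  0.15 -1.12] tool F [-0.05  1.13  0.74] tool T [-0.   -0.    0.02]
```

View pics/w9.png

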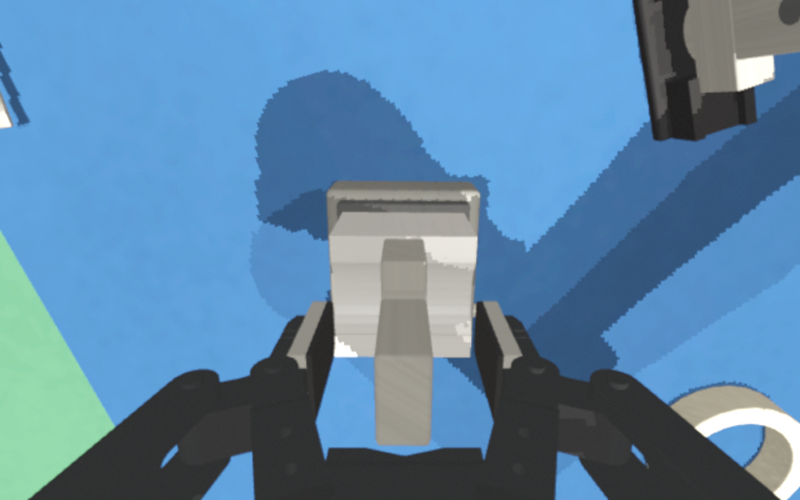

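The leaf stands in the trough at (405,330), midway along it, with the jaws clear. Lifting.

```bash
python3 -m inch '[[0.7,0,-1,0,0,0,0],[0.8,0,-3,0,0,0,0],[1,0,-6.5,0,0,0,0],[1,0,-10,0,0,0,0],[1,4,-14,6,0,0,0],[1,8,-18,10,0,0,0],[1,8,-18,10,0,0,0],[1,8,-18,10,0,0,0],[1,8,-18,10,0,0,0]]'
python3 - <<'E'
from h import *
import pickle
im=arm.get_image("scene"); save("scene","s10",None,1.25,im); save("scene","s10z",(250,130,180,135),4.4,im)
p=arm.camera_params("wrist"); im=arm.get_image("wrist"); save("wrist","w10",None,1.25,im); pickle.dump((p,im),open("w10.pkl","wb"))
im=arm.get_image("top"); save("top","t10",None,1.2,im)
E
```

```text
clock: 26.5
position: [564.6, 266.8, 307.7]
ee_rot: [-0.561, -0.433, 0.427, 0.562]
contact_force: [0.1, 0.1, -0.2]
gripper_width: 85.7
```

View pics/s10z.png

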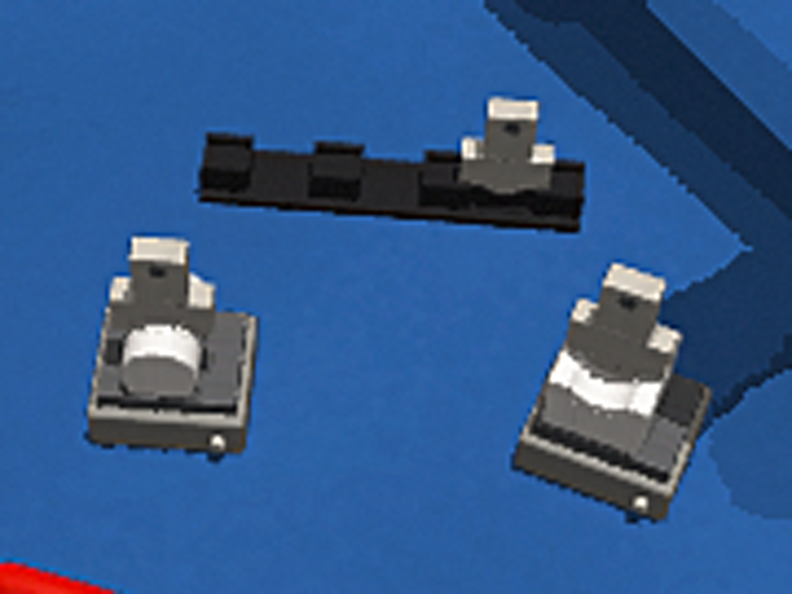

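View pics/w10.png

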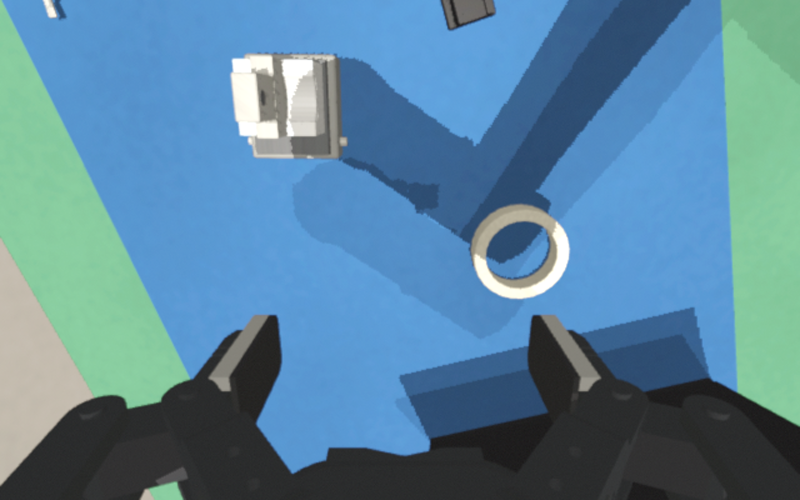

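View pics/t10.png

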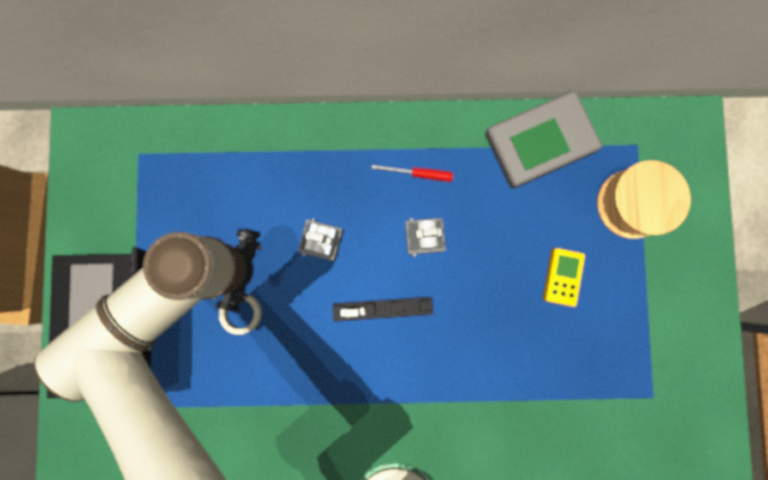

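Both leaves stand seated and upright, the small one is still in the rack, and the bystanders are untouched. One last overlay to check for lean or height errors before handing in.

Run:
```python
from h import *
im=arm.get_image("scene").copy(); c=cam("scene"); big=cv2.resize(im,None,fx=5,fy=5,interpolation=cv2.INTER_CUBIC)
for (x,y,zp,yw) in((648.8,-91.1,110.6,3.65),(640.5,159.6,122.4,-15.45)):
    a=np.radians(yw); ex=np.array([np.cos(a),np.sin(a),0]); ey=np.array([-np.sin(a),np.cos(a),0])
    for C,w in((np.array([x,y,zp+24]),15),):
        P=np.array([C+sx*8*ex+sy*w*ey for sx,sy in((1,1),(1,-1),(-1,-1),(-1,1))]); q=proj(P,c)*5+2
        cv2.polylines(big,[(q*16).astype(np.int32)],True,(255,0,0),1,shift=4)
    P=np.array([np.array([x,y,zp])+8*ex+sy*15*ey+np.array([0,0,dz]) for sy,dz in((1,24),(1,-10),(-1,-10),(-1,24))]); q=proj(P,c)*5+2
    cv2.polylines(big,[(q*16).astype(np.int32)],True,(0,255,0),1,shift=4)
a=big[900:1200,1330:1630]; b=big[930:1230,1790:2090]
cv2.imwrite("pics/ov.png",cv2.cvtColor(np.hstack([a,b]),cv2.COLOR_RGB2BGR)); 
s,_,_=st(); print(s['clock'],s['joint_vel'].round(3))
```

```text
26.7 [-0.016  0.015 -0.006  0.001  0.001 -0.002]
```

View pics/ov.png

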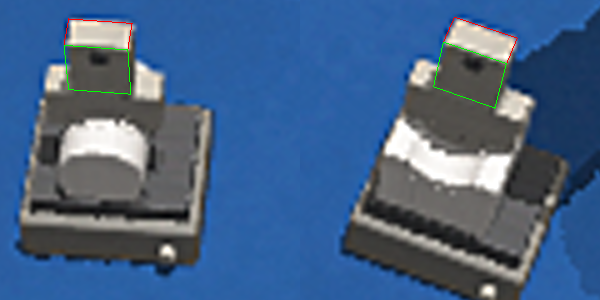

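The upright home model lies over both tabs to within a pixel: no lean, right height. Handing in.

```bash
python3 -c "
from bench import arm
print(arm.job_done()); print(arm.read_state()['clock'])"
```

```text
the job is handed in; nothing more can be done
None
the job is handed in; nothing more can be done
```

Both leaves are set, the hollow leaf across the ridge first and then the large round leaf in the trough. The job was handed in at about 26.7 s.

| | Hollow leaf on ridge | Large round leaf in trough |
|---|---|---|
| Distance moved sideways to find home | about 0.9 mm | about 1.1 mm |
| Tool height when it stopped / expected | 110.25 / about 110.2 mm | 121.67 / about 121.7 mm |
| Push on the guide (wrist reading plus leaf weight) | about 10 N for 0.75 s | 10.5–12 N for 0.75 s |
| Tool tilt while pressing | under 0.1° | under 0.1° |

- **Force:** the highest wrist reading I saw was about 10 N, well under the 25 N limit. I read it only at the end of each move, so the hold is known from its start and end readings. The trough push crept up during the hold, from 8.5 to 9.6 N on the wrist.
- **Sideways load:** there was 2–3 N along the guides while pressing. I removed most of it before opening the jaws; about 1 N remained on the ridge leaf and 2 N on the trough leaf.
- **After release:** the tool sprang about 0.7 mm and 0.1° as the jaws opened on the trough leaf. The picture taken afterwards shows no effect on the leaf.
- **Last checks:** a drawn outline of each leaf upright and home matches the final scene picture to about a pixel on both. The small leaf is still in its rack place. The tape, tester and driver look untouched, and the gripper was open and well clear.

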